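# Snap the cap onto a sample jar with the twin-handle press

## Task

Lay the square sample jar on its side in the white cradle of the capping press, its length running from one orange foot to the other (the cap may face either foot). Then squeeze the press's two blue handles together until the black cap resists, gives and snaps fully home, and stop there: squeezing on crushes the glass. Do not push the cap with the fingers, leave the rack, beaker and bottle where they are, and leave the capped jar lying in the cradle.

Things in the scene. Friction and masses are not known exactly. Their poses are not given: they have to be found in the camera images.
- jar_center (a point): Centre of the square sample jar lying on its side: 32 x 32 mm in section, 60 mm long (56 with the cap home), 80 g. Local y runs along it, black cap at +y; z is up as it lies, underside 16 mm below. The glass (32 mm wide, amber inside) reaches from y = -30 to +16 mm, the 30 mm square cap from +16.5 to +30. Grip the glass across x from above.
- cap_face (a point): Centre of the black cap's outer face, at y = +30 mm in the jar's frame at the start and +26 mm when home (4 mm travel, along the jar's y). The cap resists with about 11 N, most in the first millimetre, then less and less, and past half-way snaps home by itself; let go before that it springs back out.
- press: Capping press, fixed to the table. Origin on the table under its cradle's centre; x from the handles towards the hinges, y to the left handle, z up. Grey base 10 mm high, x -45 to +155, y -75 to +75 mm. An orange domed foot on each handle, 36 mm above the table at x = 0, faces each end of the jar: with handles fully open, the left one is 44 mm from the centre, the right one 36 to 54 mm.
- cradle (a point): Centre of the white cradle's floor, 20 mm above the table; axes as the press. Floor 44 mm along x, 52 along y. Four corner lips 6 mm high, 36 mm apart inside along x, at 16 to 26 mm either side along y; between them the fingers pass freely down to the base. No end walls along y: the jar (length along y) slides there and centres itself between the feet as they close.
- left_handle (a joint): Angle of the left handle, rad: 0 = fully open, grows as it closes (its end swings to the right), at most 0.23; starts at 0 to 0.02. Upright hinge at x = 115, y = 33 mm in the press frame. No return spring: stays where left. Geared to the right one: pushing either closes both, so push one sideways or pinch both.
- right_handle (a joint): Angle of the right handle, rad, always equal to the left one's; hinge at y = -33 mm. Its foot sits on an adjusting screw, set anew each time and not measured, so the angle at which the cap snaps differs each time (about 0.09 to 0.19 rad).
- left_grip (a point): Middle of the left handle's blue sleeve, 36 mm above the table, 240 mm from the hinge. Round bar 18 mm thick along the press's x, from 30 mm behind this point to 75 ahead; free space outside and below. Pushing one handle sideways here peaks at about 8 to 13 N, drops as the cap snaps, then rises some 4 N per mm on the solid jar; over about 17 N (8 N on each if pinched) crushes it.
- right_grip (a point): The same point on the right handle's blue sleeve.
- rack: Bystander: white test-tube rack with capped tubes, 60 x 200 mm, 124 mm high; origin under its centre. Leave alone.
- beaker: Bystander: glass beaker with pens, 70 mm in diameter, 140 mm high with the pens; origin under its centre. Leave alone.
- dropper: Bystander: small amber bottle, 36 mm in diameter, 75 mm high; origin under its centre. Leave alone.
Not all that is in view belongs to the job. Leave any purple look-alike of the part that bears jar_center alone.

How it is judged:
By the outcome, as a careful person would: the job done as asked, in the order asked, and still so for the second after the job is handed in, with the robot touching nothing.
It also fails if it takes over 48 s, if anything falls off the work surface, if the arm or the gripper's body presses on something with over 40 N, if the wrist force passes 120 N, or if a joint passes its speed limit or range.

## Robot

A 6-joint arm with a two-finger parallel gripper is mounted at the origin on the work surface. World frame = base frame: x ahead of the robot, y to its left, z up, the work surface at z = 0. Lengths are in m, angles in degrees, forces in N, time in s.
With the tool pointing down it reaches from about 0.35 to 0.925 m from the base axis. Payload 6.4 kg.
Tool frame: the origin (TCP) lies at the very end of the fingers, on their centre line; the grasp point (between the pads) lies 19 mm behind it (env.pinch_z is the distance from the TCP to the grasp point, in m); z points along the fingers, y is the direction in which the jaws open and shut (so a half turn about z gives the same grasp; the last joint's range is limited). The gripper opens to 94 mm and grips with 3 to 60 N. Pads are 16 mm wide; open, the fingers measure 119 mm over their backs; the gripper's body (75 mm by 177 mm) begins 78 mm behind the grasp point.
Start: joints at [-9.975, 14.043, 89.255, -0, 76.702, -9.975], TCP at [0.65, 0, 0.205] pointing down, gripper open.
Joint ranges: [-179.41, 179.41], [-58.25, 129.5], [7.25, 145.43], [-54.29, 234.29], [11.92, 165.04], [-157.13, 157.13]. Speed limits (degrees/s): [147.25, 147.25, 180, 180, 180, 180].

## Interface

Orientations are given as a 3x3 rotation matrix whose columns are the frame's x, y, z axes.
In Python, from rig import env gives the robot as it stands.
- The arm moves only by the tool drive_tool, never from a script. Its argument "increments" is a list of rows, each a list of 5 numbers: the opening, from -1 (shut) to 1 (fully open), then the shift along the world's x, y, z each as a share of 10 cm, from -1 to 1, then the turn about the world's z as a share of 360 degrees, from -1 to 1. A call has exactly 8 rows; each row is the pose to reach, as a shift and turn from the pose commanded when the call began, turning the shorter way round; what a row does not reach only later rows make up. A row lasts 1/10 s, in which the tool goes at most 50 mm and 8.59 degrees, less where a joint would pass 70% of its speed; a pose out of reach is approached as far as the arm can. A call with a number of a shift or a turn outside -1 to 1 is refused whole. A call with a gripper value outside its range is refused whole. The fingers move at their own pace and stop on an object; "newtons" is the grip in N (left out, the last holds). Time passes only in rows, so rows that repeat a pose let the fingers close, or fill a call up. It gives the time, the measured TCP pose, the force and the opening at its end, in the units of the state.
- env.observe(): the state, without advancing time (a new reading comes with each control period).
- env.camera(name): name is "scene" or "side" or "wrist"; returns a dict with "frame" (420x560x3 uint8, red, green, blue), "vfov" (degrees; the focal length in pixels is half the picture's height over the tangent of half this angle, whatever the lens; pixels are square), "cx", "cy" (the principal point, pixels), "R" (3x3) and "t" (3): a world point X has camera coordinates R X + t; the wrist camera has in their place "mount" (4x4, takes a point from camera to tool coordinates, whose origin is the TCP and whose axes are the flange's). Camera axes: x right, y down, z forward; pixel columns grow to the right and rows downward; lengths in m; the calibration is good to about 2 mm. A picture is of the moment at which its call begins: read the wrist's pose just before it. There is no depth.
- env.sign_off(): hands the job in, once; it reports no verdict.
Trained networks look in the newest picture that a camera, given by its name, has taken for a name from the list of things; names that differ only in an ending like _2 or _b are one class to them, and where a whole thing is asked for, a point or a joint stands for the part that bears it (a point fixed in the world has none). Each returns a list of dicts, best first, with "confidence" (0 to 1); they miss things now and then, are a little off and sometimes report something else, mostly with a low value. They report only what shows in the picture. A call takes as long as a camera call. They do not tell look-alikes from the thing itself.
- env.look_for(camera, query): "at" ([x, y, z] in m, in world coordinates, good to about 4 mm: the middle of the surface that is visible of it).
- env.pinpoint(camera, query): "at" ([x, y, z] in m, in world coordinates, good to about 4 mm: a listed point, or the origin of a listed thing).
The state is a dict: "t": time; "joints": joint angles; "joint_velocities": joint speeds; "effort": joint torques, N m; "ee_pos": TCP position; "eef_rot": TCP orientation; "force": force on the tool from outside, world axes, zero at the start; "moment": the same for the moment, N m; "width": finger opening in m.
Only numpy, scipy, OpenCV 4.12 (cv2) and the standard library are available. Lean on these libraries where they do the work, as an engineer would, in place of code of your own. Each camera call takes 0.05 s, during which the arm holds its last target.

## Working session

There is one attempt and no reset: what is moved stays moved. The work goes in short steps, Python scripts to look and compute and a tool call to move; the robot and the scene stay as the last step left them, time stands still between calls to the robot, and variables do not carry over. Pictures are saved under pics/ and viewed, and the job is handed in when it is done.

Besides the shell and the picture viewer there is one more tool, called after "Request:" in YAML: its name, and indented under it one key for each argument. drive_tool: Moves the arm, as the interface text tells. Its arguments: {"type":"object","properties":{"increments":{"type":"array","items":{"type":"array","items":{"type":"number","minimum":-1,"maximum":1}}},"newtons":{"type":"number"}},"required":["increments"]}

```bash
ls; mkdir -p pics; python3 - <<'E'
from rig import env
import cv2
s=env.observe(); print(s['t'],s['ee_pos'],s['width'],s['force'])
for c in ["scene","side","wrist"]:
    f=env.camera(c); cv2.imwrite(f"pics/{c}0.png",f["frame"][:,:,::-1])
    print(c,f['vfov'],f['cx'],f['cy'])
    for q in ["jar_center","cap_face","press","cradle","left_grip","right_grip","rack","beaker","dropper"]:
        print(q,[(([round(float(v),4) for v in d['at']]),round(d['confidence'],2)) for d in env.pinpoint(c,q)[:3]])
print(env.observe()['t'])
E
```

```text
pics
0.0 [6.49410375e-01 1.00461245e-04 2.04361046e-01] 0.09388477232584676 [0.95061758 1.30562794 0.87049669]
scene 57.03390681953661 274.67618283740785 213.96383713184662
jar_center [([0.4948, 0.306, 0.0125], 0.83), ([0.4681, 0.2004, 0.0145], 0.65), ([0.5802, 0.2333, 0.0154], 0.52)]
cap_face [([0.5771, 0.2641, 0.0146], 0.56), ([0.4464, 0.1776, 0.0142], 0.55), ([0.4701, 0.3267, 0.015], 0.42)]
press [([0.6255, -0.1391, -0.0006], 0.96)]
cradle [([0.6273, -0.1402, 0.0226], 0.73)]
left_grip [([0.5185, -0.0497, 0.0337], 0.75)]
right_grip [([0.492, -0.1793, 0.0364], 0.62)]
rack [([0.6273, 0.4565, 0.002], 0.91)]
beaker [([0.5248, -0.4471, -0.0012], 0.94)]
dropper [([0.7401, 0.2609, -0.0019], 0.67)]
side 54.72787412318893 276.24900767784493 204.40566327475275
jar_center [([0.4915, 0.3038, 0.0129], 0.9), ([0.4669, 0.1998, 0.0167], 0.75), ([0.579, 0.2379, 0.0146], 0.68)]
cap_face [([0.4696, 0.3215, 0.0161], 0.72), ([0.4529, 0.1752, 0.014], 0.65), ([0.575, 0.2647, 0.0204], 0.63)]
press [([0.6221, -0.1424, 0.0006], 0.92)]
cradle [([0.6305, -0.1415, 0.0262], 0.76)]
left_grip [([0.5188, -0.0584, 0.039], 0.95), ([0.5744, 0.2652, 0.0165], 0.72), ([0.6221, -0.1368, 0.0004], 0.7)]
right_grip []
rack [([0.6226, 0.4513, 0.0013], 0.6)]
beaker [([0.5272, -0.4471, -0.0026], 0.67)]
dropper [([0.7452, 0.2565, -0.0001], 0.59), ([0.6241, -0.1398, -0.0004], 0.36)]
wrist 68.47968295215765 276.9796519509469 206.55005338403504
jar_center [([0.4702, 0.1946, 0.0135], 0.95)]
cap_face [([0.4506, 0.1777, 0.0151], 0.95)]
press [([0.6206, -0.1372, -0.0024], 0.87)]
cradle []
left_grip [([0.5187, -0.0534, 0.0351], 0.76)]
right_grip []
rack []
beaker []
dropper []
1.5
```

View pics/scene0.png

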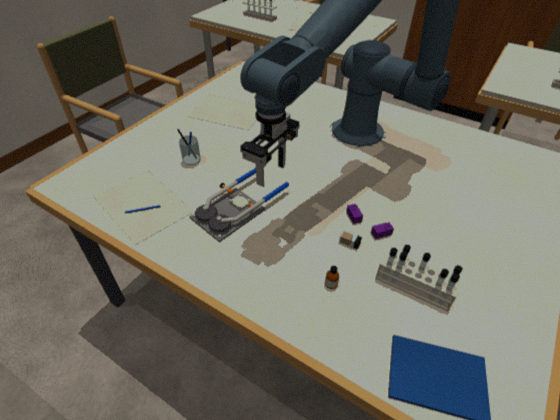

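View pics/side0.png

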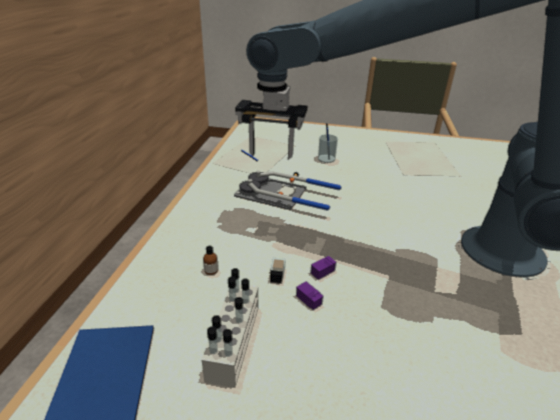

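View pics/wrist0.png

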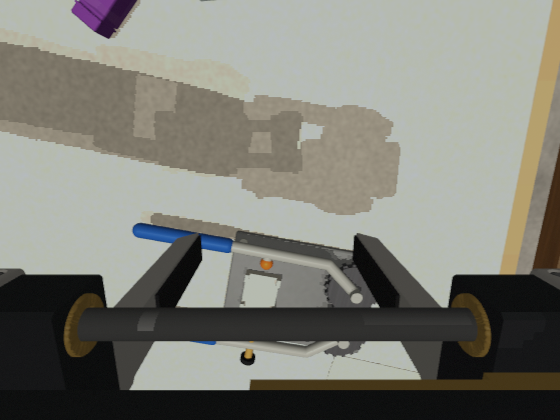

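The scene view shows the candidates: purple jar (355,213), purple jar (382,229), and the amber jar with black cap (350,240). I choose the last one. The press sits at (240,205), with its handles towards the robot.

```bash
python3 - <<'E'
from rig import env
import cv2,numpy as np
np.set_printoptions(precision=4,suppress=True)
a=cv2.imread("pics/scene0.png")[195:260,320:410]; b=cv2.imread("pics/side0.png")[245:310,250:340]
cv2.imwrite("pics/crop1.png",cv2.resize(np.hstack([a,b]),None,fx=4,fy=4,interpolation=cv2.INTER_CUBIC))
s=env.observe();f=env.camera("wrist");print(f["mount"]);print(s["eef_rot"],s['t'])
E
```

```text
[[-0.0021 -0.9683 -0.2498  0.0711]
 [ 1.     -0.0021 -0.0004  0.0003]
 [-0.0001 -0.2498  0.9683 -0.1794]
 [ 0.      0.      0.      1.    ]]
[[-0.  1. -0.]
 [ 1.  0.  0.]
 [ 0. -0. -1.]] 1.5
```

View pics/crop1.png

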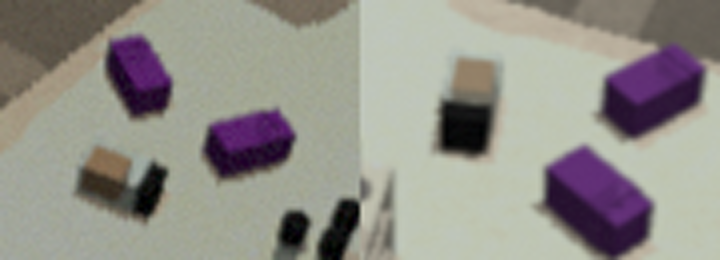

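The crop confirms it: amber glass with a black cap is the real jar, and the other two are purple. First I look at the press from above.

Request:
drive_tool:
  increments:
    - [1,-0.1,-0.3,0,0]
    - [1,-0.3,-0.9,0,0]
    - [1,-0.3,-1,0,0]
    - [1,-0.3,-1,0,0]
    - [1,-0.3,-1,0,0]
    - [1,-0.3,-1,0,0]
    - [1,-0.3,-1,0,0]
    - [1,-0.3,-1,0,0]

```text
t: 2.35
ee_pos: [0.6202, -0.099, 0.2054]
eef_rot: [[-0.001, 1.0, -0.0], [1.0, 0.001, 0.0], [0.0, -0.0, -1.0]]
force: [-0.4, -0.7, -0.5]
width: 0.094
```

```bash
python3 - <<'E'
from rig import env
import cv2,numpy as np
s=env.observe();f=env.camera("wrist");np.savez("w1.npz",p=s['ee_pos'],R=s['eef_rot'],m=f['mount'],vf=f['vfov'],cx=f['cx'],cy=f['cy'],img=f['frame'])
cv2.imwrite("pics/w1.png",f["frame"][:,:,::-1])
for q in ["press","cradle","left_grip","right_grip"]:
    print(q,[(([round(float(v),4) for v in d['at']]),round(d['confidence'],2)) for d in env.pinpoint("wrist",q)[:3]])
print(s['ee_pos'],s['t'])
E
```

```text
press [([0.6224, -0.139, -0.001], 0.9)]
cradle [([0.6258, -0.1414, 0.0263], 0.7)]
left_grip [([0.5169, -0.0493, 0.0338], 0.66)]
right_grip [([0.4941, -0.179, 0.0393], 0.74)]
[ 0.62020242 -0.09897915  0.20540088] 2.35
```

View pics/w1.png

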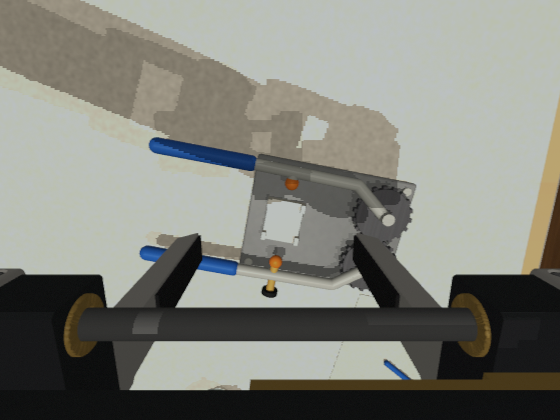

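The press is fully visible: cradle near (283,221), feet at (292,184) and (276,262), sleeves at (205,154) and (188,260). I'll zoom in to fit its pose.

```bash
cat > h.py <<'E'
import numpy as np,cv2
np.set_printoptions(precision=4,suppress=True)
class W:
    def __init__(s,fn):
        d=np.load(fn);s.p,s.R,s.m=d['p'],d['R'],d['m'];s.cx,s.cy=float(d['cx']),float(d['cy']);s.img=d['img']
        s.f=s.img.shape[0]/2/np.tan(np.radians(float(d['vf']))/2)
    def back(s,u,v,z):
        r=s.R@(s.m[:3,:3]@np.array([(u-s.cx)/s.f,(v-s.cy)/s.f,1])); o=s.R@s.m[:3,3]+s.p
        return o+r*(z-o[2])/r[2]
    def proj(s,X):
        c=s.m[:3,:3].T@(s.R.T@(np.array(X)-s.p)-s.m[:3,3]); return np.array([s.cx+s.f*c[0]/c[2],s.cy+s.f*c[1]/c[2]])
def snap(env,fn):
    o=env.observe();f=env.camera("wrist")
    np.savez(fn+".npz",p=o['ee_pos'],R=o['eef_rot'],m=f['mount'],vf=f['vfov'],cx=f['cx'],cy=f['cy'],img=f['frame'])
    cv2.imwrite("pics/"+fn+".png",f["frame"][:,:,::-1]); return o
E
python3 - <<'E'
from h import *
w=W("w1.npz")
c=w.img[140:300,230:420,::-1]
cv2.imwrite("pics/c1.png",cv2.resize(c,None,fx=4,fy=3.7,interpolation=cv2.INTER_CUBIC)[:,:])
# overlay of estimated model
def ov(x,y,yaw,name):
    im=cv2.resize(w.img[:,:,::-1],None,fx=4,fy=4,interpolation=cv2.INTER_CUBIC).copy()
    c,s=np.cos(yaw),np.sin(yaw)
    P=lambda a,b,z:tuple(int(round(4*q+1.5)) for q in w.proj([x+(c*a-s*b)/1e3,y+(s*a+c*b)/1e3,z/1e3]))
    def poly(pts,z,col):
        for i in range(len(pts)): cv2.line(im,P(*pts[i],z),P(*pts[(i+1)%len(pts)],z),col,1)
    poly([(-45,-75),(155,-75),(155,75),(-45,75)],10,(0,255,0))
    poly([(-22,-26),(22,-26),(22,26),(-22,26)],20,(0,0,255))
    for sgn in(1,-1): poly([(115+d,33*sgn+e) for d,e in((-3,0),(0,-3),(3,0),(0,3))],36,(255,0,255))
    cv2.imwrite(name,im[560:1160,880:1680])
ov(.6245,-.1400,np.radians(-11.5),"pics/o1.png")
E
```

```text
(no output)
```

View pics/o1.png

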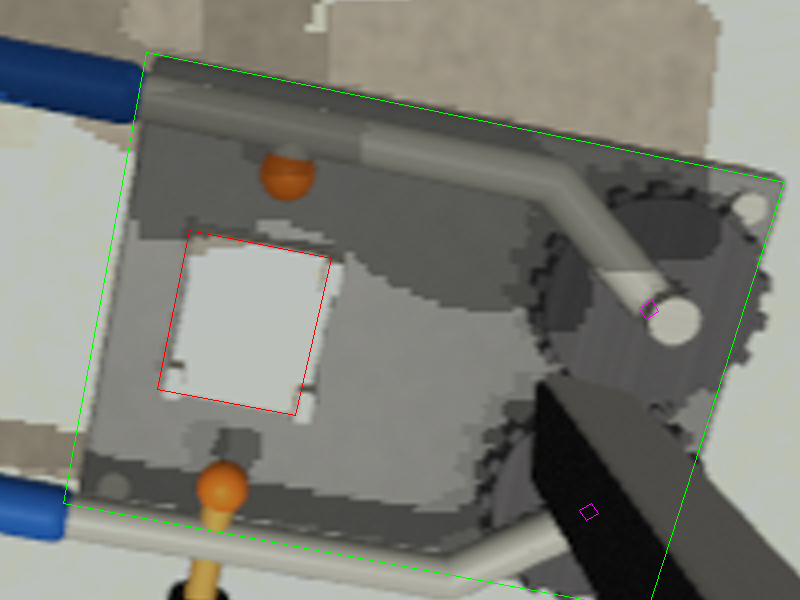

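```bash
cat >> h.py <<'E'
def ov(w,x,y,yaw,name,box,k):
    u0,v0,u1,v1=box
    im=cv2.resize(w.img[v0:v1,u0:u1,::-1],None,fx=k,fy=k,interpolation=cv2.INTER_CUBIC).copy()
    c,s=np.cos(yaw),np.sin(yaw)
    P=lambda a,b,z:tuple(int(round(k*(q-o+.5)-.5)) for q,o in zip(w.proj([x+(c*a-s*b)/1e3,y+(s*a+c*b)/1e3,z/1e3]),(u0,v0)))
    def poly(pts,z,col):
        for i in range(len(pts)): cv2.line(im,P(*pts[i],z),P(*pts[(i+1)%len(pts)],z),col,1)
    poly([(-45,-75),(155,-75),(155,75),(-45,75)],10,(0,255,0))
    poly([(-22,-26),(22,-26),(22,26),(-22,26)],20,(0,0,255))
    for a in(-1,1):
      for b in(-1,1): poly([(a*18,b*16),(a*22,b*16),(a*22,b*26),(a*18,b*26)],26,(255,0,0))
    cv2.imwrite(name,im)
E
python3 - <<'E'
from h import *
w=W("w1.npz")
y=np.radians(-10.7)
ov(w,.6265,-.1410,y,"pics/o2.png",(240,140,420,300),4)
ov(w,.6265,-.1410,y,"pics/o3.png",(255,185,325,255),8)
a=cv2.imread("pics/o3.png");
im=cv2.resize(w.img[185:255,255:325,::-1],None,fx=8,fy=8,interpolation=cv2.INTER_CUBIC)
cv2.imwrite("pics/o3b.png",cv2.resize(np.hstack([a,im]),(800,400)))
E
```

```text
(no output)
```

View pics/o2.png

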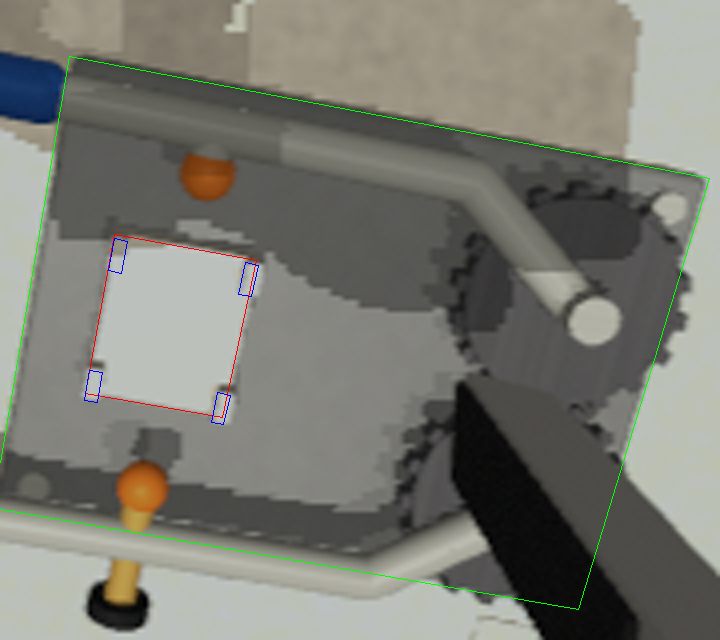

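View pics/o3b.png

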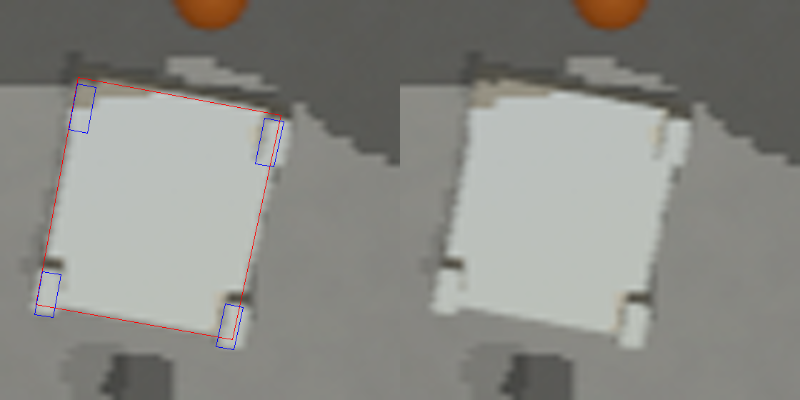

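Request:
drive_tool:
  increments:
    - [1,-0.1,0.3,0,0]
    - [1,-0.2,0.7,0,0]
    - [1,-0.4,1,0,0]
    - [1,-0.4,1,0,0]
    - [1,-0.4,1,0,0]
    - [1,-0.4,1,0,0]
    - [1,-0.4,1,0,0]
    - [1,-0.4,1,0,0]

```text
t: 3.4
ee_pos: [0.5804, -0.0009, 0.2054]
eef_rot: [[0.001, 1.0, -0.0], [1.0, -0.001, -0.0], [-0.0, -0.0, -1.0]]
force: [0.1, 0.2, -0.2]
width: 0.0938
```

Request:
drive_tool:
  increments:
    - [1,0,0.4,0,0]
    - [1,0,0.9,0,0]
    - [1,0,1,0,0]
    - [1,0,1,0,0]
    - [1,0,1,0,0]
    - [1,0,1,0,0]
    - [1,0,1,0,0]
    - [1,0,1,0,0]

```text
t: 4.2
ee_pos: [0.5801, 0.0991, 0.2055]
eef_rot: [[0.001, 1.0, 0.0], [1.0, -0.001, -0.0], [-0.0, 0.0, -1.0]]
force: [-0.6, -0.1, -0.2]
width: 0.094
```

Request:
drive_tool:
  increments:
    - [1,0,0.3,0,0]
    - [1,0,0.7,-0.2,0]
    - [1,0,0.95,-0.4,0]
    - [1,0,0.95,-0.4,0]
    - [1,0,0.95,-0.4,0]
    - [1,0,0.95,-0.4,0]
    - [1,0,0.95,-0.4,0]
    - [1,0,0.95,-0.4,0]

```text
t: 5.0
ee_pos: [0.5807, 0.1942, 0.1664]
eef_rot: [[0.001, 1.0, 0.002], [1.0, -0.001, 0.0], [0.0, 0.002, -1.0]]
force: [-0.2, 0.2, 0.8]
width: 0.0939
```

```bash
python3 - <<'E'
from rig import env
from h import *
s=snap(env,"w2")
for q in ["jar_center","cap_face"]:
    print(q,[(([round(float(v),4) for v in d['at']]),round(d['confidence'],2)) for d in env.pinpoint("wrist",q)[:3]])
print(s['ee_pos'],s['t'])
w=W("w1.npz");P=[w.back(240+207/4,140+175/4,.036),w.back(240+142/4,140+487/4,.036)]
c,t=np.cos(np.radians(-10.8)),np.sin(np.radians(-10.8))
for p in P: d=p[:2]-[.6275,-.141];print("foot dome centre press",c*d[0]+t*d[1],-t*d[0]+c*d[1])
E
```

```text
jar_center [([0.4698, 0.1955, 0.0193], 0.69), ([0.4897, 0.3042, 0.0189], 0.66), ([0.5755, 0.2341, 0.0154], 0.58)]
cap_face [([0.4663, 0.3231, 0.0146], 0.9), ([0.451, 0.1812, 0.0144], 0.64), ([0.5797, 0.2653, 0.0119], 0.62)]
[0.5807 0.1942 0.1664] 5.0
foot dome centre press 0.00022471344588049016 0.05109877365951254
foot dome centre press -0.00011368982238518267 -0.04743178098063417
```

View pics/w2.png

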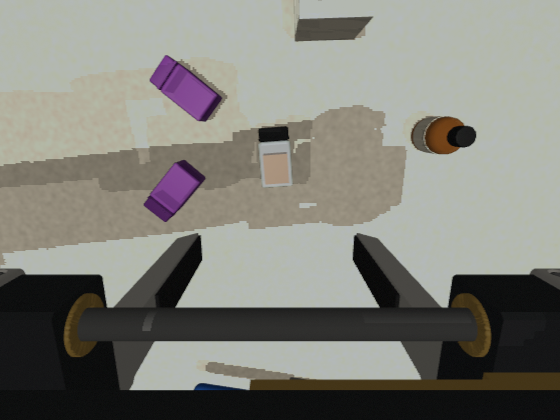

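The jar is at about (275,158) with its black cap up at (273,134). The purple look-alikes are at (186,88) and (175,190). I zoom in for its pose.

```bash
cat >> h.py <<'E'
def ovj(w,x,y,yaw,name,box,k,zc=0.016):
    u0,v0,u1,v1=box
    im=cv2.resize(w.img[v0:v1,u0:u1,::-1],None,fx=k,fy=k,interpolation=cv2.INTER_CUBIC); raw=im.copy()
    c,s=np.cos(yaw),np.sin(yaw)
    P=lambda a,b,z:tuple(int(round(k*(q-o+.5)-.5)) for q,o in zip(w.proj([x+(c*a-s*b)/1e3,y+(s*a+c*b)/1e3,zc+z/1e3]),(u0,v0)))
    def poly(pts,z,col):
        for i in range(len(pts)): cv2.line(im,P(*pts[i],z),P(*pts[(i+1)%len(pts)],z),col,1)
    poly([(-16,-30),(16,-30),(16,16),(-16,16)],16,(0,255,0))
    poly([(-15,16.5),(15,16.5),(15,30),(-15,30)],15,(0,0,255))
    cv2.imwrite(name,np.hstack([im,raw]))
E
python3 - <<'E'
from h import *
w=W("w2.npz")
ovj(w,.579,.2345,np.radians(3),"pics/j1.png",(245,115,305,200),6)
E
```

```text
(no output)
```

View pics/j1.png

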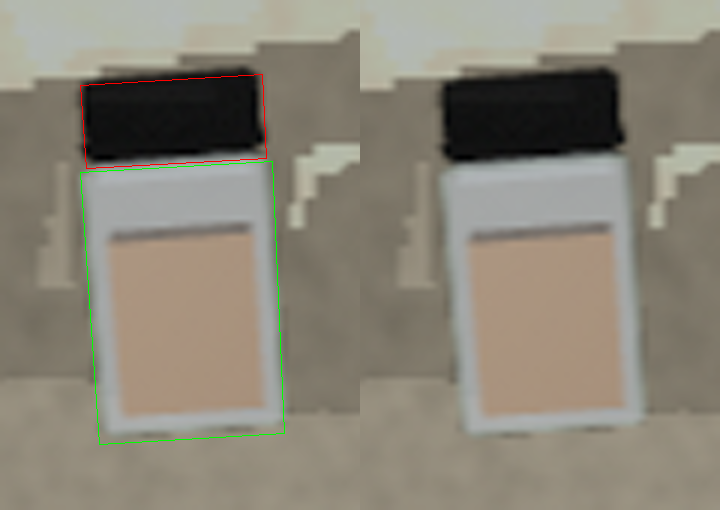

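Request:
drive_tool:
  increments:
    - [0.4,0,0.2,-0.1,0.0111]
    - [0.4,-0.01,0.41,-0.4,0.0111]
    - [0.4,-0.01,0.41,-0.7,0.0111]
    - [0.4,-0.01,0.41,-0.9,0.0111]
    - [0.4,-0.01,0.41,-0.9,0.0111]
    - [0.4,-0.01,0.41,-0.9,0.0111]
    - [0.4,-0.01,0.41,-0.9,0.0111]
    - [0.4,-0.01,0.41,-0.9,0.0111]

```text
t: 5.95
ee_pos: [0.5803, 0.2361, 0.0773]
eef_rot: [[-0.069, 0.998, 0.003], [0.998, 0.069, 0.001], [0.0, 0.003, -1.0]]
force: [0.2, -0.2, 0.6]
width: 0.0661
```

```bash
python3 - <<'E'
from rig import env
from h import *
s=snap(env,"w3");print(s['ee_pos'])
w=W("w3.npz")
ovj(w,.579,.236,np.radians(4.2),"pics/j2.png",(215,215,355,415),2.8)
E
```

```text
[0.5803 0.2361 0.0773]
```

View pics/w3.png

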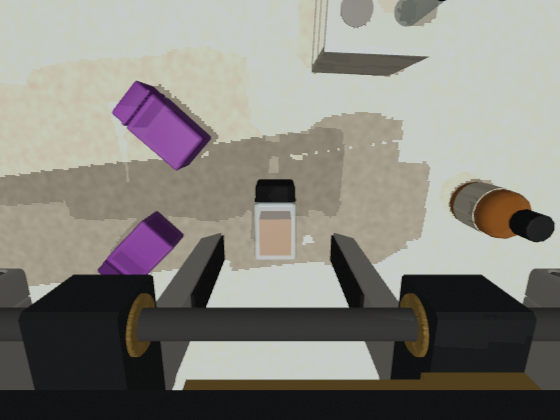

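View pics/j2.png

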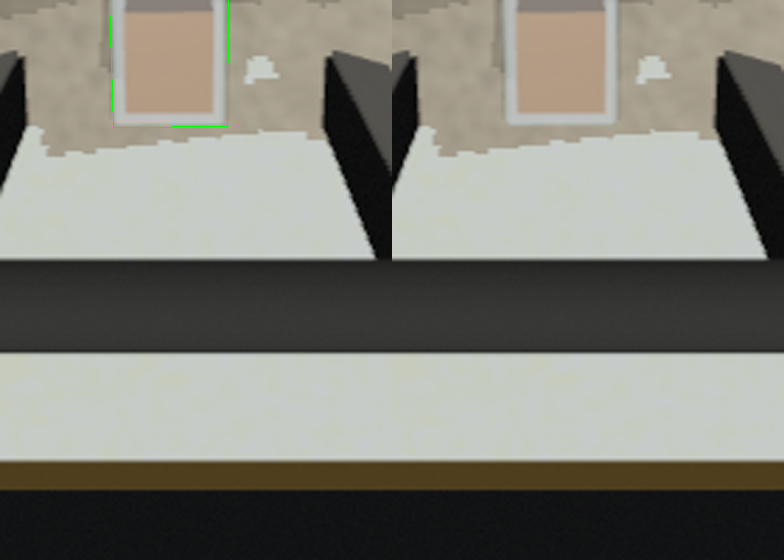

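The jar is centred between the fingers and parallel to the pads. Now I descend and grip.

Request:
drive_tool:
  increments:
    - [0.4,0,0,-0.3,0]
    - [0.4,0,0,-0.7,0]
    - [0.4,0,0,-0.7,0]
    - [-0.1,0,0,-0.7,0]
    - [-0.6,0,0,-0.7,0]
    - [-1,0,0,-0.7,0]
    - [-1,0,0,-0.7,0]
    - [-1,0,0,-0.7,0]
  newtons: 20

```text
t: 6.8
ee_pos: [0.5795, 0.2362, 0.0065]
eef_rot: [[-0.07, 0.998, 0.001], [0.998, 0.07, 0.0], [0.0, 0.001, -1.0]]
force: [-1.2, -1.1, 2.1]
width: 0.0318
```

Request:
drive_tool:
  increments:
    - [-1,0,0,0.2,0]
    - [-1,0,0,0.6,0]
    - [-1,0,0,1,0]
    - [-1,0,-0.3,1,0]
    - [-1,0,-0.6,1,0]
    - [-1,0,-1,1,0]
    - [-1,0,-1,1,0]
    - [-1,0,-1,1,0]

```text
t: 7.6
ee_pos: [0.5789, 0.1355, 0.1054]
eef_rot: [[-0.068, 0.998, -0.0], [0.998, 0.068, 0.0], [0.0, -0.0, -1.0]]
force: [0.0, 0.0, -1.3]
width: 0.032
```

Request:
drive_tool:
  increments:
    - [-1,0.1,-0.3,0,-0.01]
    - [-1,0.3,-0.7,0,-0.02]
    - [-1,0.49,-1,0,-0.03]
    - [-1,0.49,-1,0,-0.041]
    - [-1,0.49,-1,0,-0.041]
    - [-1,0.49,-1,0,-0.041]
    - [-1,0.49,-1,0,-0.041]
    - [-1,0.49,-1,0,-0.041]

```text
t: 8.4
ee_pos: [0.6277, 0.037, 0.1054]
eef_rot: [[0.185, 0.983, -0.0], [0.983, -0.185, 0.0], [0.0, -0.0, -1.0]]
force: [-0.1, 0.7, -0.9]
width: 0.0316
```

Request:
drive_tool:
  increments:
    - [-1,0,-0.4,0,0]
    - [-1,0,-0.8,0,0]
    - [-1,0,-1,0,0]
    - [-1,0,-1,0,0]
    - [-1,0,-1,0,0]
    - [-1,0,-1,0,0]
    - [-1,0,-1,0,0]
    - [-1,0,-1,0,0]

```text
t: 9.2
ee_pos: [0.628, -0.063, 0.1055]
eef_rot: [[0.185, 0.983, -0.0], [0.983, -0.185, 0.0], [0.0, -0.0, -1.0]]
force: [0.8, -0.2, -1.3]
width: 0.0315
```

Request:
drive_tool:
  increments:
    - [-1,0,-0.3,0,0]
    - [-1,0,-0.6,0,0]
    - [-1,0,-0.75,0,0]
    - [-1,0,-0.75,0,0]
    - [-1,0,-0.75,0,0]
    - [-1,0,-0.75,0,0]
    - [-1,0,-0.75,0,0]
    - [-1,0,-0.75,0,0]

```text
t: 10.0
ee_pos: [0.628, -0.1382, 0.1054]
eef_rot: [[0.186, 0.983, -0.0], [0.983, -0.186, 0.0], [0.0, -0.0, -1.0]]
force: [-0.4, 0.4, -0.5]
width: 0.0318
```

```bash
python3 - <<'E'
from rig import env
from h import *
s=snap(env,"w4");print(s['ee_pos'],s['eef_rot'],s['width'],s['force'],s['t'])
w=W("w4.npz")
ov(w,.6275,-.141,np.radians(-10.8),"pics/o4.png",(160,200,400,400),3.3)
for c in("scene","side"):
    f=env.camera(c);cv2.imwrite(f"pics/{c}4.png",cv2.resize(f['frame'][120:260,170:370,::-1],None,fx=4,fy=4,interpolation=cv2.INTER_CUBIC))
E
```

```text
[ 0.628  -0.1382  0.1054] [[ 0.1858  0.9826 -0.0001]
 [ 0.9826 -0.1858  0.0001]
 [ 0.0001 -0.0001 -1.    ]] 0.03179461816943943 [-0.358   0.3638 -0.5319] 10.0
```

View pics/o4.png

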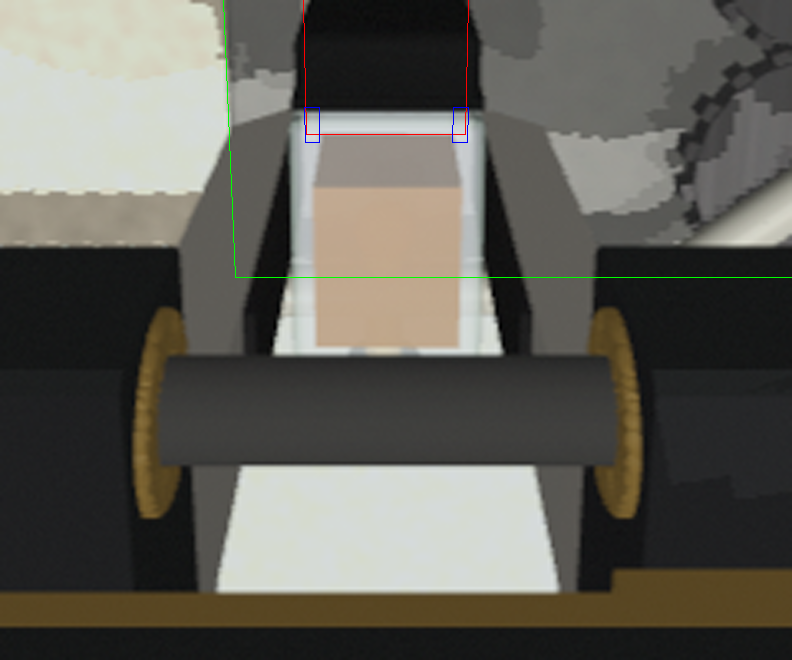

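View pics/side4.png

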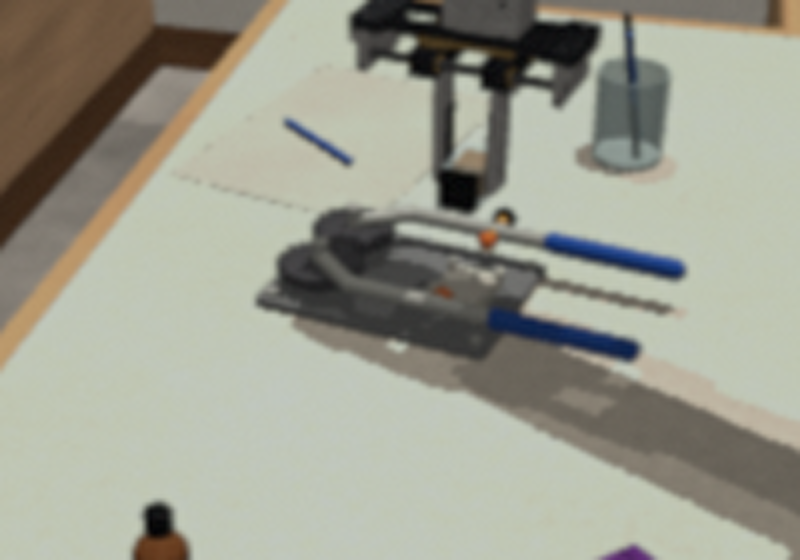

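View pics/w4.png

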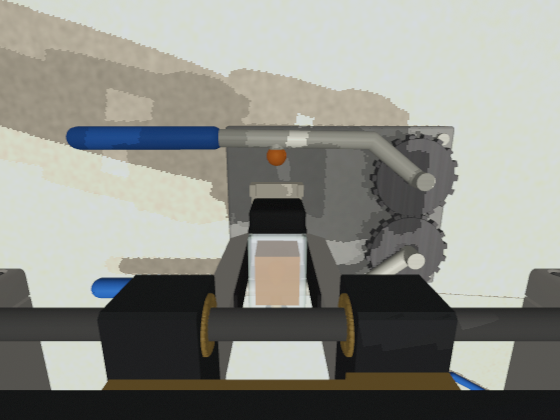

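The press edges are now parallel to the picture, and the lips (252–302, 190) and the jar both centre on column 277. One numeric check of the press pose against this view follows.

```bash
python3 - <<'E'
from h import *
w=W("w4.npz")
ov(w,.6275,-.141,np.radians(-10.8),"pics/o5.png",(210,115,290,205),6)
ov(w,.6275,-.141,np.radians(-10.8),"pics/o6.png",(240,170,320,240),10)
E
```

```text
(no output)
```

View pics/o5.png

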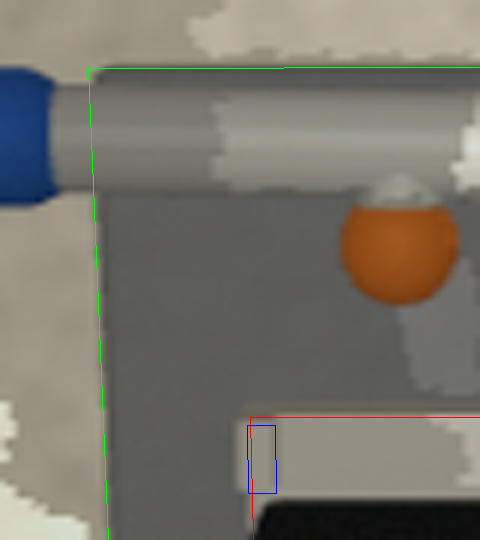

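View pics/o6.png

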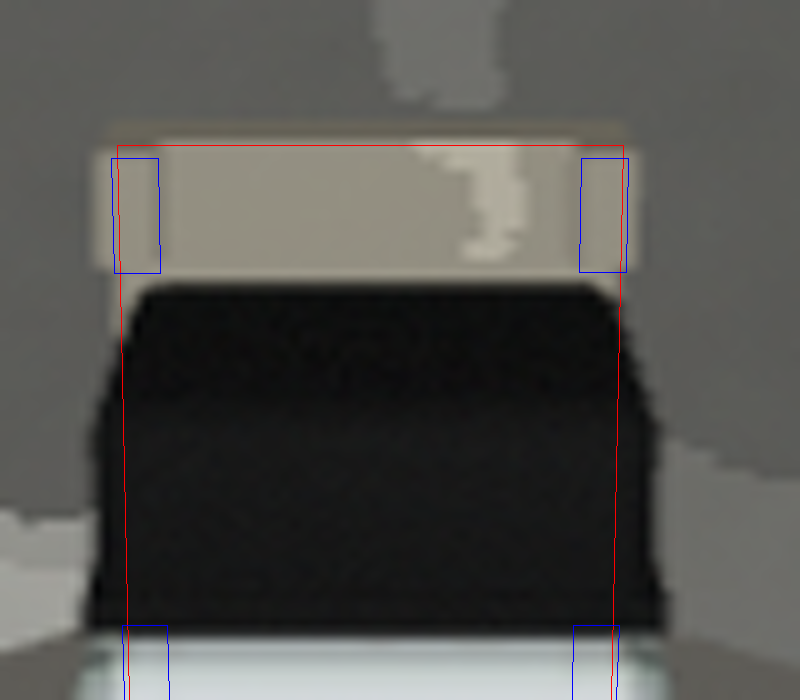

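The fit agrees to about 0.4 mm. Lowering the jar into the cradle.

Request:
drive_tool:
  increments:
    - [-1,-0.004,0,-0.2,0]
    - [-1,-0.004,0,-0.4,0]
    - [-1,-0.004,0,-0.55,0]
    - [-1,-0.004,0,-0.65,0]
    - [-1,-0.004,0,-0.73,0]
    - [-1,-0.004,0,-0.77,0]
    - [-1,-0.004,0,-0.79,0]
    - [-1,-0.004,0,-0.79,0]

```text
t: 10.95
ee_pos: [0.6281, -0.1392, 0.027]
eef_rot: [[0.187, 0.982, 0.001], [0.982, -0.187, -0.0], [-0.0, 0.001, -1.0]]
force: [0.0, 0.6, -1.1]
width: 0.0316
```

```bash
python3 - <<'E'
from rig import env
from h import *
s=snap(env,"w5");print(s['ee_pos'],s['width'],s['force'],s['t'])
E
```

```text
[ 0.6281 -0.1392  0.027 ] 0.031590258837681386 [ 0.0016  0.6246 -1.0693] 10.95
```

View pics/w5.png

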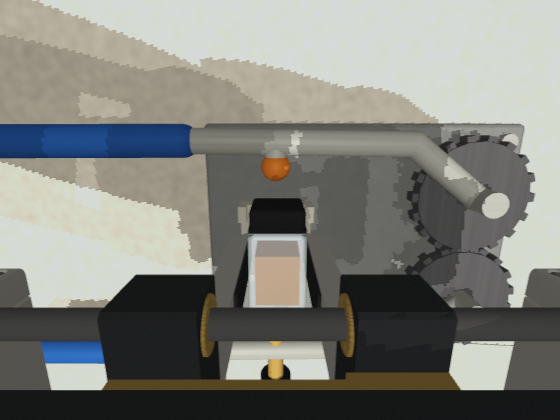

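The jar sits between the lips, with no contact force yet. Lowering another 1.5 mm, releasing and rising.

Request:
drive_tool:
  increments:
    - [-1,0,0,-0.01,0]
    - [-1,0,0,-0.015,0]
    - [-0.15,0,0,-0.015,0]
    - [0,0,0,-0.015,0]
    - [0.1,0,0,-0.015,0]
    - [0.1,0,0,0.3,0]
    - [0.1,0,0,0.7,0]
    - [0.1,0,0,0.9,0]

```text
t: 11.8
ee_pos: [0.6291, -0.1396, 0.1199]
eef_rot: [[0.187, 0.982, 0.004], [0.982, -0.187, -0.002], [-0.001, 0.004, -1.0]]
force: [0.7, 0.2, -0.4]
width: 0.0516
```

```bash
python3 - <<'E'
from rig import env
from h import *
s=snap(env,"w6");print(s['ee_pos'],s['width'],s['force'],s['t'])
w=W("w6.npz")
ovj(w,.6279,-.139,np.radians(-10.8),"pics/j6.png",(215,130,345,300),3,0.036)
f=env.camera("side");cv2.imwrite("pics/side6.png",cv2.resize(f['frame'][120:260,170:370,::-1],None,fx=4,fy=4,interpolation=cv2.INTER_CUBIC))
E
```

```text
[ 0.6291 -0.1396  0.1199] 0.05156397398314115 [ 0.692   0.1884 -0.4228] 11.8
```

View pics/w6.png

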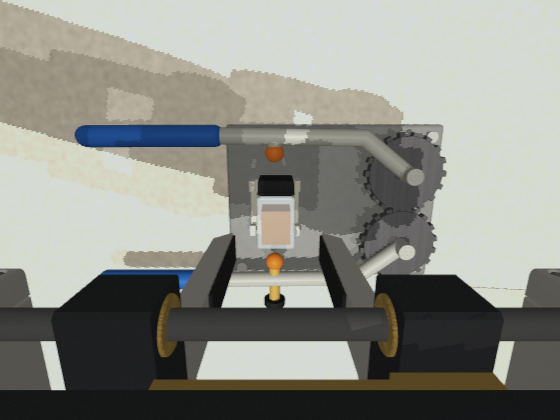

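View pics/j6.png

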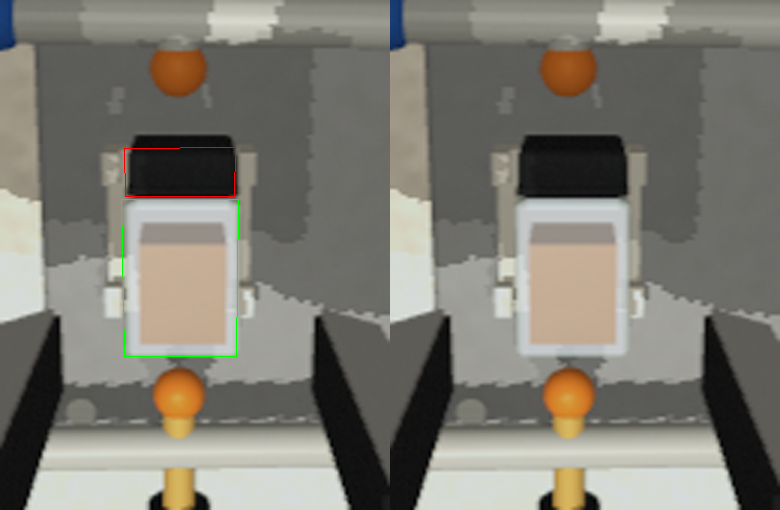

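View pics/side6.png

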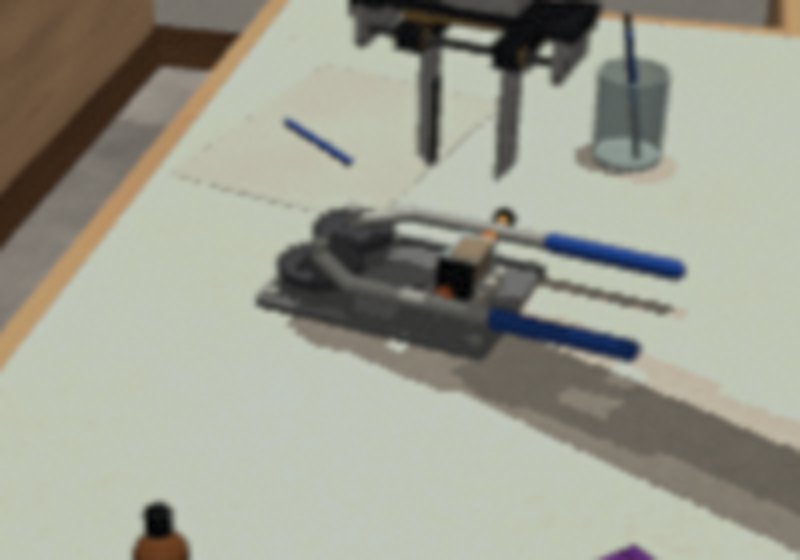

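The jar lies in the cradle between the lips, with a foot facing each end. I'll push the right handle from outside so the wrist camera keeps the cap in view. First I locate the right sleeve.

```bash
python3 - <<'E'
from h import *
c,t=np.cos(np.radians(-10.8)),np.sin(np.radians(-10.8))
def loc(p): d=p[:2]-[.6275,-.141];return np.array([c*d[0]+t*d[1],-t*d[0]+c*d[1]])*1e3
def wld(a,b): return np.array([.6275+(c*a-t*b)/1e3,-.141+(t*a+c*b)/1e3])
for n in("w1.npz","w6.npz"):
    w=W(n); hsv=cv2.cvtColor(w.img,cv2.COLOR_RGB2HSV)
    m=cv2.inRange(hsv,(105,150,40),(125,255,255))
    k,l,st,ce=cv2.connectedComponentsWithStats(m)
    for i in range(1,k):
        if st[i][4]>300:
            ys,xs=np.where(l==i); P=np.array([loc(w.back(u,v,.036)) for u,v in zip(xs,ys)])
            A=np.polyfit(P[:,0],P[:,1],1); print(n,st[i],"x",P[:,0].min(),P[:,0].max(),"y at -125",np.polyval(A,-125),"slope",A[0])
print("target start", wld(-125,-100), wld(-125,-85), wld(-125,-67))
E
```

```text
w1.npz [ 149  138  107   33 1586] x -164.2145084496366 -45.7090684680387 y at -125 65.87475070949785 slope 0.0021123489212281745
w1.npz [197 256  41  19 502] x -93.46534392862128 -46.14383559829722 y at -125 -66.56272894790727 slope 0.017884959099004824
w6.npz [  75  125  145   22 3045] x -165.34230003936528 -46.2678467311797 y at -125 65.92514816111617 slope 0.002832442163124902
w6.npz [101 270  92  19 474] x -161.8910560429267 -77.0360986387564 y at -125 -59.050683105848805 slope -0.07414538718642243
target start [ 0.486  -0.2158] [ 0.4888 -0.2011] [ 0.4922 -0.1834]
```

Request:
drive_tool:
  increments:
    - [-1,-0.2,-0.15,0,0]
    - [-1,-0.6,-0.4,0,0]
    - [-1,-0.9,-0.65,0,0]
    - [-1,-1,-0.77,0,0]
    - [-1,-1,-0.77,0,0]
    - [-1,-1,-0.77,0,0]
    - [-1,-1,-0.77,0,0]
    - [-1,-1,-0.77,0,0]

```text
t: 12.7
ee_pos: [0.5284, -0.2152, 0.1163]
eef_rot: [[0.185, 0.983, 0.0], [0.983, -0.185, 0.0], [0.0, 0.0, -1.0]]
force: [0.0, -0.1, -0.3]
width: 0.0005
```

Request:
drive_tool:
  increments:
    - [-1,-0.2,0,0,0]
    - [-1,-0.415,0,0,0]
    - [-1,-0.415,0,-0.2,0]
    - [-1,-0.415,0,-0.5,0]
    - [-1,-0.415,0,-0.8,0]
    - [-1,-0.415,0,-0.96,0]
    - [-1,-0.415,0,-0.96,0]
    - [-1,-0.415,0,-0.96,0]

```text
t: 13.5
ee_pos: [0.4867, -0.2158, 0.0208]
eef_rot: [[0.186, 0.983, 0.0], [0.983, -0.186, -0.0], [-0.0, 0.0, -1.0]]
force: [0.1, 0.3, -0.2]
width: 0.0009
```

```bash
python3 - <<'E'
from rig import env
from h import *
s=snap(env,"w7");print(s['ee_pos'],s['width'],s['force'],s['t'])
E
```

```text
[ 0.4867 -0.2158  0.0208] 0.0008899679690348164 [ 0.1219  0.2621 -0.1681] 13.5
```

View pics/w7.png

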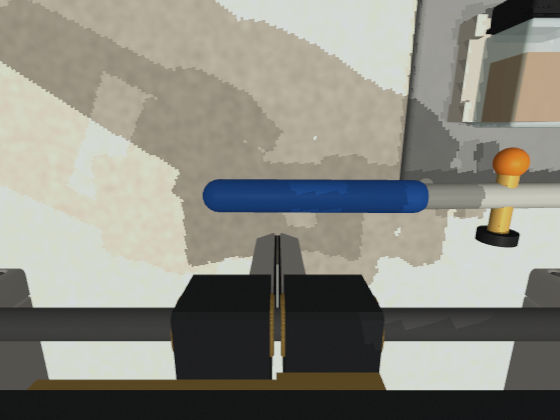

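The sleeve is at (315,196), the fingers stand at (277,240) just outside it, and the jar and right foot are at the upper right. Starting to push along press +y.

Request:
drive_tool:
  increments:
    - [-1,0.008,0.04,0,0]
    - [-1,0.015,0.08,0,0]
    - [-1,0.024,0.125,0,0]
    - [-1,0.033,0.17,0,0]
    - [-1,0.041,0.215,0,0]
    - [-1,0.049,0.255,0,0]
    - [-1,0.056,0.295,0,0]
    - [-1,0.056,0.295,0,0]

```text
t: 14.35
ee_pos: [0.4918, -0.1859, 0.0203]
eef_rot: [[0.186, 0.982, 0.0], [0.982, -0.186, 0.0], [0.0, 0.0, -1.0]]
force: [-0.5, 0.0, 0.4]
width: 0.0008
```

```bash
python3 - <<'E'
from rig import env
from h import *
s=snap(env,"w8");print(s['ee_pos'],s['force'],s['t'])
E
```

```text
[ 0.4918 -0.1859  0.0203] [-0.4901  0.0325  0.3935] 14.35
```

View pics/w8.png

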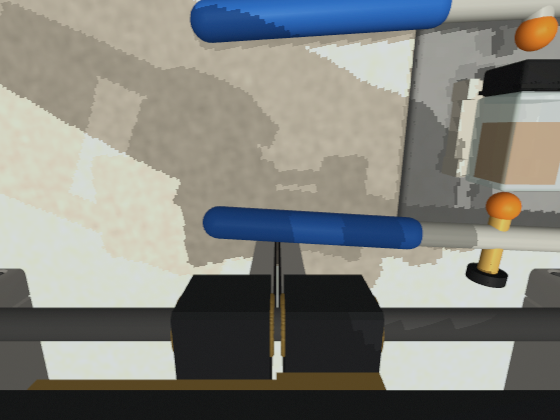

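Both feet are closing in, with a gap of a few mm left at the cap end (535,50). Continuing in smaller steps.

Request:
drive_tool:
  increments:
    - [-1,0.001,0.006,0,0]
    - [-1,0.002,0.012,0,0]
    - [-1,0.0035,0.018,0,0]
    - [-1,0.0045,0.024,0,0]
    - [-1,0.006,0.03,0,0]
    - [-1,0.007,0.036,0,0]
    - [-1,0.0075,0.04,0,0]
    - [-1,0.0075,0.04,0,0]

```text
t: 15.2
ee_pos: [0.4924, -0.1824, 0.0204]
eef_rot: [[0.187, 0.982, -0.0], [0.982, -0.187, 0.0], [0.0, -0.0, -1.0]]
force: [-0.9, -0.9, -0.5]
width: 0.0004
```

```bash
python3 - <<'E'
from rig import env
from h import *
s=snap(env,"w9");print(s['ee_pos'],s['force'],s['t'])
E
```

```text
[ 0.4924 -0.1824  0.0204] [-0.8709 -0.8894 -0.5469] 15.2
```

View pics/w9.png

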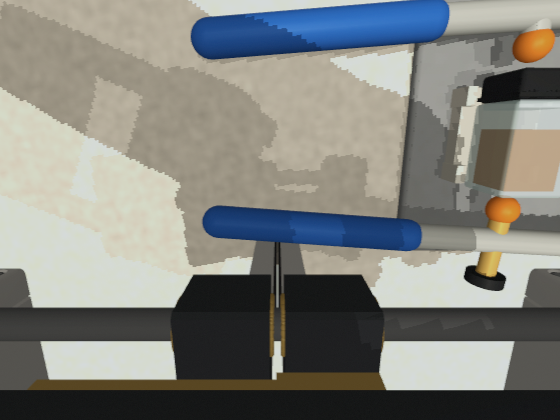

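Request:
drive_tool:
  increments:
    - [-1,0.001,0.006,0,0]
    - [-1,0.002,0.012,0,0]
    - [-1,0.0035,0.018,0,0]
    - [-1,0.0045,0.024,0,0]
    - [-1,0.006,0.03,0,0]
    - [-1,0.007,0.036,0,0]
    - [-1,0.0075,0.04,0,0]
    - [-1,0.0075,0.04,0,0]

```text
t: 16.05
ee_pos: [0.4932, -0.1785, 0.0204]
eef_rot: [[0.187, 0.982, -0.0], [0.982, -0.187, 0.0], [-0.0, -0.0, -1.0]]
force: [-0.8, -0.7, -0.2]
width: 0.0005
```

```bash
python3 - <<'E'
from rig import env
from h import *
s=snap(env,"w10");print(s['ee_pos'],s['force'],s['t'])
cv2.imwrite("pics/w10c.png",cv2.resize(W("w10.npz").img[20:260,430:560,::-1],None,fx=2.5,fy=2.5,interpolation=cv2.INTER_CUBIC))
E
```

```text
[ 0.4932 -0.1785  0.0204] [-0.8379 -0.6949 -0.1901] 16.05
```

View pics/w10c.png

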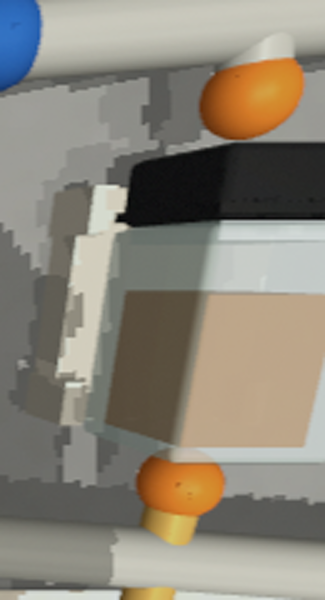

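The left foot is now about 1–2 mm from the cap and the right foot is touching the jar's end. Going on in 2 mm steps and then 1 mm steps.

Request:
drive_tool:
  increments:
    - [-1,0.0005,0.003,0,0]
    - [-1,0.001,0.006,0,0]
    - [-1,0.002,0.01,0,0]
    - [-1,0.0025,0.013,0,0]
    - [-1,0.003,0.017,0,0]
    - [-1,0.004,0.02,0,0]
    - [-1,0.004,0.02,0,0]
    - [-1,0.004,0.02,0,0]

```text
t: 16.9
ee_pos: [0.4937, -0.1764, 0.0205]
eef_rot: [[0.187, 0.982, 0.0], [0.982, -0.187, 0.0], [0.0, 0.0, -1.0]]
force: [-1.5, -1.5, -0.7]
width: 0.0004
```

Request:
drive_tool:
  increments:
    - [-1,0.0005,0.003,0,0]
    - [-1,0.001,0.006,0,0]
    - [-1,0.001,0.008,0,0]
    - [-1,0.002,0.01,0,0]
    - [-1,0.002,0.01,0,0]
    - [-1,0.002,0.01,0,0]
    - [-1,0.002,0.01,0,0]
    - [-1,0.002,0.01,0,0]

```text
t: 17.7
ee_pos: [0.4938, -0.1757, 0.0205]
eef_rot: [[0.187, 0.982, -0.0], [0.982, -0.187, -0.0], [-0.0, -0.0, -1.0]]
force: [-2.5, -3.3, -1.0]
width: 0.0
```

Request:
drive_tool:
  increments:
    - [-1,0.0005,0.003,0,0]
    - [-1,0.001,0.006,0,0]
    - [-1,0.001,0.008,0,0]
    - [-1,0.002,0.01,0,0]
    - [-1,0.002,0.01,0,0]
    - [-1,0.002,0.01,0,0]
    - [-1,0.002,0.01,0,0]
    - [-1,0.002,0.01,0,0]

```text
t: 18.5
ee_pos: [0.4938, -0.1753, 0.0205]
eef_rot: [[0.187, 0.982, -0.0], [0.982, -0.187, -0.002], [-0.002, -0.0, -1.0]]
force: [-3.8, -6.5, -1.1]
width: 0.0002
```

Request:
drive_tool:
  increments:
    - [-1,0.0005,0.003,0,0]
    - [-1,0.001,0.006,0,0]
    - [-1,0.001,0.008,0,0]
    - [-1,0.002,0.01,0,0]
    - [-1,0.002,0.01,0,0]
    - [-1,0.002,0.01,0,0]
    - [-1,0.002,0.01,0,0]
    - [-1,0.002,0.01,0,0]

```text
t: 19.3
ee_pos: [0.4939, -0.175, 0.0205]
eef_rot: [[0.186, 0.983, -0.001], [0.982, -0.186, -0.003], [-0.003, -0.0, -1.0]]
force: [-5.0, -10.6, -1.6]
width: 0.0003
```

Request:
drive_tool:
  increments:
    - [-1,0.0005,0.002,0,0]
    - [-1,0.001,0.004,0,0]
    - [-1,0.001,0.005,0,0]
    - [-1,0.001,0.005,0,0]
    - [-1,0.001,0.005,0,0]
    - [-1,0.001,0.005,0,0]
    - [-1,0.001,0.005,0,0]
    - [-1,0.001,0.005,0,0]

```text
t: 20.1
ee_pos: [0.4939, -0.1749, 0.0206]
eef_rot: [[0.186, 0.983, -0.001], [0.983, -0.186, -0.004], [-0.004, -0.0, -1.0]]
force: [-4.5, -10.9, -1.9]
width: 0.0009
```

```bash
python3 - <<'E'
from rig import env
from h import *
s=snap(env,"w11");print(s['ee_pos'],s['force'],s['t'])
cv2.imwrite("pics/w11c.png",cv2.resize(W("w11.npz").img[20:260,430:560,::-1],None,fx=2.5,fy=2.5,interpolation=cv2.INTER_CUBIC))
E
```

```text
[ 0.4939 -0.1749  0.0206] [ -4.5007 -10.8692  -1.8904] 20.1
```

View pics/w11c.png

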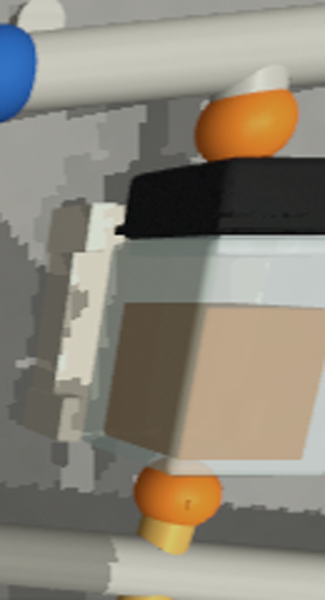

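Both feet now bear on the cap and the jar's end. The cap is not home yet and the force is about 11.5 N. Continuing in 0.5–0.8 mm steps.

Request:
drive_tool:
  increments:
    - [-1,0.0005,0.002,0,0]
    - [-1,0.001,0.004,0,0]
    - [-1,0.001,0.007,0,0]
    - [-1,0.0015,0.007,0,0]
    - [-1,0.0015,0.007,0,0]
    - [-1,0.0015,0.007,0,0]
    - [-1,0.0015,0.007,0,0]
    - [-1,0.0015,0.007,0,0]

```text
t: 20.95
ee_pos: [0.4939, -0.1747, 0.0206]
eef_rot: [[0.186, 0.983, -0.001], [0.983, -0.186, -0.005], [-0.005, -0.0, -1.0]]
force: [-5.9, -12.6, -1.8]
width: 0.0005
```

Request:
drive_tool:
  increments:
    - [-1,0.0005,0.002,0,0]
    - [-1,0.001,0.004,0,0]
    - [-1,0.001,0.004,0,0]
    - [-1,0.001,0.004,0,0]
    - [-1,0.001,0.004,0,0]
    - [-1,0.001,0.004,0,0]
    - [-1,0.001,0.004,0,0]
    - [-1,0.001,0.004,0,0]

```text
t: 21.75
ee_pos: [0.494, -0.1746, 0.0206]
eef_rot: [[0.186, 0.983, -0.001], [0.983, -0.186, -0.005], [-0.005, -0.0, -1.0]]
force: [-6.0, -14.1, -2.5]
width: 0.0008
```

```bash
python3 - <<'E'
from rig import env
from h import *
s=snap(env,"w12");print(s['ee_pos'],s['force'],s['t'])
a=W("w10.npz").img;b=W("w12.npz").img
cv2.imwrite("pics/w12c.png",cv2.resize(np.hstack([a[40:220,460:560,::-1],b[50:230,460:560,::-1]]),None,fx=3.3,fy=3.3,interpolation=cv2.INTER_CUBIC))
E
```

```text
[ 0.494  -0.1746  0.0206] [ -6.0136 -14.1014  -2.5295] 21.75
```

View pics/w12c.png

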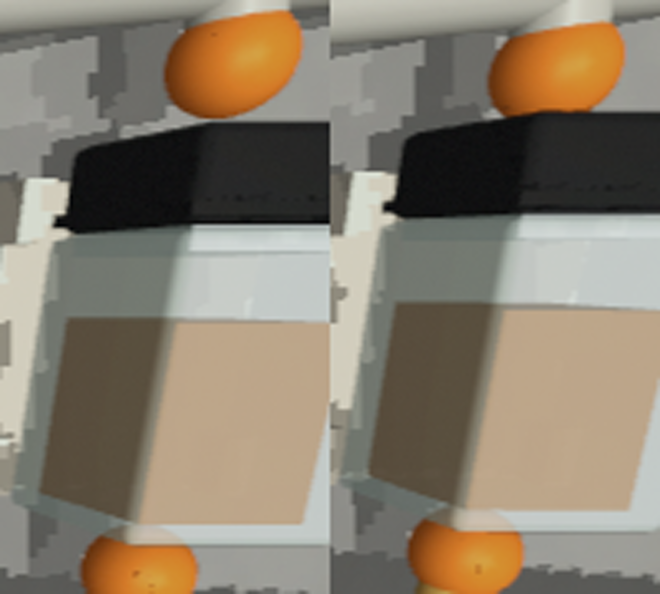

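Measured sideways push is about 15 N, and the cap has moved only about 0.7 mm. Before pushing further I average a few readings to take out noise.

```bash
python3 - <<'E'
from rig import env
from h import *
F=[];P=[]
for i in range(10):
    env.camera("side"); s=env.observe(); F.append(s['force']);P.append(s['ee_pos'])
F=np.array(F);print(F); print(F.mean(0),F.mean(0)@[.1874,.9823,0],np.array(P).mean(0),s['moment'],s['t'])
E
```

```text
[[ -6.0589 -13.4666  -2.0268]
 [ -5.5238 -14.3069  -2.0523]
 [ -6.7033 -14.6875  -2.0084]
 [ -6.5921 -14.4976  -1.3236]
 [ -7.2286 -13.8736  -1.3059]
 [ -6.4973 -14.1529  -2.3414]
 [ -6.4258 -14.5965  -1.7502]
 [ -5.9947 -13.9201  -2.1283]
 [ -6.2093 -14.0343  -1.4136]
 [ -6.5759 -14.6942  -1.4342]]
[ -6.381  -14.223   -1.7785] -15.167076886428248 [ 0.494  -0.1746  0.0206] [-2.6159  1.2195 -0.1238] 22.3
```

```bash
python3 - <<'E'
from rig import env
from h import *
s=snap(env,"w13");print(s['force'],s['t'])
c,t=np.cos(np.radians(-10.8)),np.sin(np.radians(-10.8))
def ly(p): d=p[:2]-[.6275,-.141];return (-t*d[0]+c*d[1])*1e3
for n in("w9","w10","w11","w12","w13"):
    w=W(n+".npz"); g=w.img[:,545:555].astype(float).mean(1)
    v=g.mean(1); d=np.diff(v); rb=np.diff(g[:,0]-g[:,2])
    def edge(a,lo,hi,sgn):
        x=np.clip(sgn*a[lo:hi],0,None); i=x.argmax(); k=slice(max(i-2,0),i+3); return lo+.5+(np.arange(len(x))[k]*x[k]).sum()/x[k].sum()
    dark=np.where(v[40:160]<50)[0]+40
    e1=edge(d,dark[0]-4,dark[0]+4,-1); e2=edge(d,dark[-1]-4,dark[-1]+5,1)
    a1=edge(rb,int(e2)+5,int(e2)+50,1); a2=edge(rb,int(a1)+30,int(a1)+90,-1)
    L=[ly(w.back(549.5,e,z)) for e,z in((e1,.051),(e2,.052),(a1,.05),(a2,.05))]
    print(n,np.array([e1,e2,a1,a2]),np.array(L),"captop-amberbottom",L[0]-L[3],"cap len",L[0]-L[1],"ambertop gap",L[1]-L[2])
E
```

```text
[ -6.5759 -14.6942  -1.4342] 22.3
w9 [ 67.3475  99.1876 129.1133 190.8179] [ 30.7869  17.2406   4.0455 -25.5802] captop-amberbottom 56.367063513701645 cap len 13.546252238324048 ambertop gap 13.195131417144154
w10 [ 76.3404 107.8615 137.1575 198.4566] [ 31.0812  17.5161   4.3807 -25.424 ] captop-amberbottom 56.505207022740514 cap len 13.565110426025843 ambertop gap 13.13547932187047
w11 [ 82.5858 113.8111 142.7106 203.4529] [ 32.2417  18.7199   5.6157 -24.1768] captop-amberbottom 56.41850389521255 cap len 13.521752583031809 ambertop gap 13.104215457666466
w12 [ 83.3302 114.6072 143.4099 204.1825] [ 32.2871  18.7435   5.6691 -24.1672] captop-amberbottom 56.45434014906087 cap len 13.543623574711162 ambertop gap 13.074382804361225
w13 [ 83.3422 114.6163 143.4138 204.1736] [ 32.2877  18.7455   5.6739 -24.1548] captop-amberbottom 56.44250201648907 cap len 13.542203831591696 ambertop gap 13.07167918612517
```

View pics/w13.png

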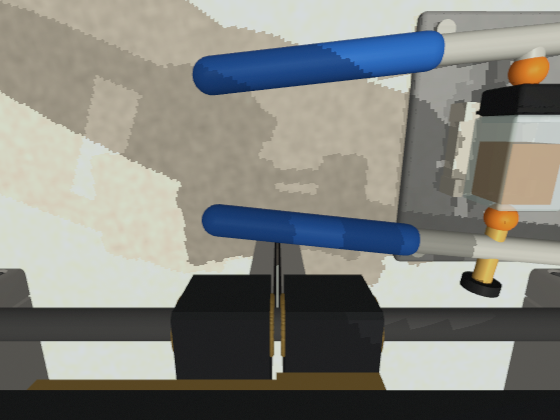

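The cap has not moved relative to the glass (under 0.1 mm) despite about 15 N. I check from the pictures whether the left foot really reaches it.

```bash
python3 - <<'E'
from h import *
c,t=np.cos(np.radians(-10.8)),np.sin(np.radians(-10.8))
def loc(p): d=p[:2]-[.6275,-.141];return np.array([c*d[0]+t*d[1],-t*d[0]+c*d[1]])*1e3
for n in("w1","w6","w8","w9","w10","w11","w12","w13"):
    w=W(n+".npz"); hsv=cv2.cvtColor(w.img,cv2.COLOR_RGB2HSV)
    m=cv2.inRange(hsv,(5,200,120),(14,255,255))
    k,l,st,ce=cv2.connectedComponentsWithStats(m)
    o=[]
    for i in range(1,k):
        if st[i][4]>60:
            ys,xs=np.where(l==i); P=np.array([loc(w.back(u,v,.036)) for u,v in zip(xs,ys)])
            o.append((tuple(int(q) for q in st[i]),P[:,1].min().round(1),P[:,1].max().round(1),P[:,0].min().round(1),P[:,0].max().round(1)))
    print(n,"tcp local",loc(w.p)); [print("   ",q) for q in o]
w=W("w13.npz"); cv2.imwrite("pics/w13c.png",cv2.resize(w.img[40:110,480:560,::-1],None,fx=8,fy=8,interpolation=cv2.INTER_CUBIC))
E
```

```text
w1 tcp local [-15.0422  39.9091]
    ((286, 180, 12, 10, 89), np.float64(44.7), np.float64(55.8), np.float64(-6.2), np.float64(6.4))
    ((270, 256, 12, 12, 63), np.float64(-54.4), np.float64(-39.9), np.float64(-7.4), np.float64(6.6))
w6 tcp local [1.3408 1.6939]
    ((266, 147, 17, 15, 205), np.float64(44.8), np.float64(56.5), np.float64(-7.1), np.float64(6.4))
    ((267, 253, 16, 15, 101), np.float64(-53.1), np.float64(-39.1), np.float64(-7.2), np.float64(6.7))
w8 tcp local [-124.9215  -69.5025]
    ((518, 18, 37, 33, 530), np.float64(37.7), np.float64(51.5), np.float64(-9.0), np.float64(8.4))
    ((488, 193, 33, 26, 380), np.float64(-47.2), np.float64(-33.1), np.float64(-8.8), np.float64(8.4))
w9 tcp local [-124.9354  -65.989 ]
    ((516, 31, 35, 31, 508), np.float64(36.2), np.float64(49.5), np.float64(-9.0), np.float64(7.9))
    ((488, 198, 32, 24, 348), np.float64(-45.5), np.float64(-32.4), np.float64(-8.8), np.float64(8.3))
w10 tcp local [-124.9517  -61.9617]
    ((513, 45, 34, 31, 480), np.float64(33.9), np.float64(47.4), np.float64(-9.3), np.float64(7.3))
    ((487, 204, 32, 22, 280), np.float64(-43.8), np.float64(-31.7), np.float64(-9.0), np.float64(8.1))
w11 tcp local [-124.87    -58.3331]
    ((511, 58, 35, 26, 402), np.float64(33.9), np.float64(45.3), np.float64(-9.3), np.float64(7.7))
    ((486, 208, 21, 21, 231), np.float64(-41.8), np.float64(-30.3), np.float64(-9.0), np.float64(1.6))
w12 tcp local [-124.8691  -58.0477]
    ((511, 59, 35, 26, 394), np.float64(33.8), np.float64(45.2), np.float64(-9.4), np.float64(7.6))
    ((486, 209, 20, 21, 225), np.float64(-42.1), np.float64(-30.5), np.float64(-9.1), np.float64(1.1))
w13 tcp local [-124.8765  -58.0407]
    ((511, 59, 35, 26, 394), np.float64(33.8), np.float64(45.2), np.float64(-9.4), np.float64(7.6))
    ((486, 209, 19, 21, 227), np.float64(-42.0), np.float64(-30.5), np.float64(-9.0), np.float64(2.4))
```

View pics/w13c.png

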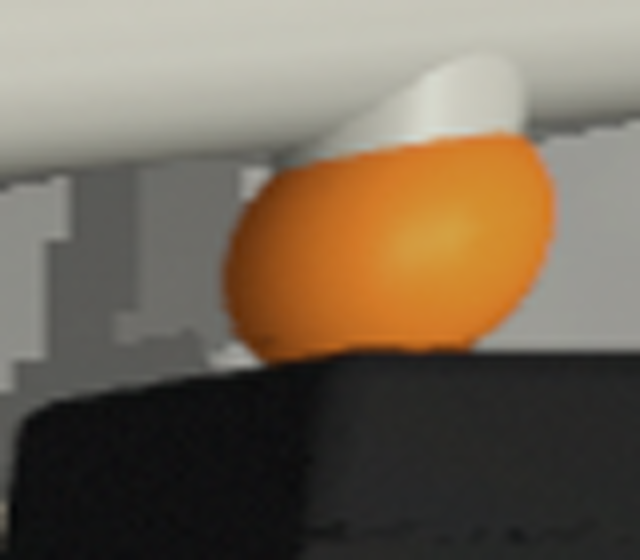

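Both feet do bear on the jar, so the load runs through the cap and it has not broken away yet. I continue in 0.2 mm steps and watch the force.

Request:
drive_tool:
  increments:
    - [-1,0,0.001,0,0]
    - [-1,0,0.002,0,0]
    - [-1,0,0.002,0,0]
    - [-1,0,0.002,0,0]
    - [-1,0,0.002,0,0]
    - [-1,0,0.002,0,0]
    - [-1,0,0.002,0,0]
    - [-1,0,0.002,0,0]

```text
t: 23.15
ee_pos: [0.494, -0.1746, 0.0206]
eef_rot: [[0.186, 0.983, -0.001], [0.983, -0.186, -0.005], [-0.006, -0.0, -1.0]]
force: [-6.4, -15.2, -2.9]
width: 0.0004
```

Now 16 N and still no give, which is more than expected. I stop pushing and look for another cause in the side and scene views.

```bash
python3 - <<'E'
from rig import env
from h import *
a=env.camera("side");s1=env.observe()['force'];b=env.camera("scene");s=env.observe();print(s1,s['force'],s['effort'],s['joints'],s['t'])
cv2.imwrite("pics/s14.png",cv2.resize(a['frame'][155:225,215:355,::-1],None,fx=5.6,fy=5.6,interpolation=cv2.INTER_CUBIC))
cv2.imwrite("pics/t14.png",cv2.resize(b['frame'][150:250,170:310,::-1],None,fx=5.6,fy=5.6,interpolation=cv2.INTER_CUBIC))
E
```

```text
[ -6.2873 -13.529   -2.4224] [ -6.8249 -15.4177  -1.6174] [  8.4303 -34.0055 -24.4209   3.3907   0.5525  -0.1222] [-31.7108  11.8739 113.5567  -0.3737  54.4653 -20.7878] 23.25
```

View pics/s14.png

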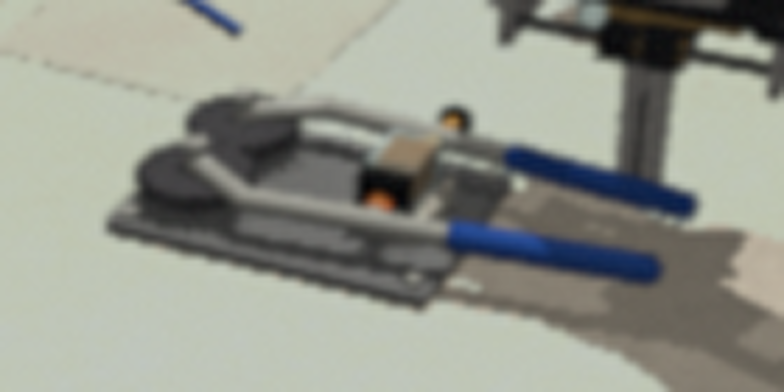

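View pics/t14.png

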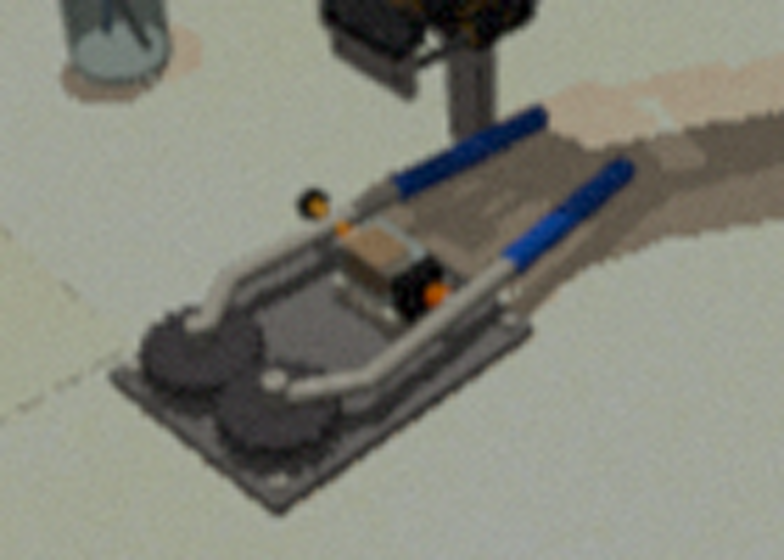

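```bash
python3 - <<'E'
from rig import env
from h import *
s=snap(env,"w15")
c,t=np.cos(np.radians(-10.8)),np.sin(np.radians(-10.8))
def loc(p): d=p[:2]-[.6275,-.141];return np.array([c*d[0]+t*d[1],-t*d[0]+c*d[1]])*1e3
for n in("w7","w8","w9","w10","w11","w15"):
    w=W(n+".npz"); hsv=cv2.cvtColor(w.img,cv2.COLOR_RGB2HSV)
    m=cv2.inRange(hsv,(105,150,40),(125,255,255))
    k,l,st,ce=cv2.connectedComponentsWithStats(m)
    for i in range(1,k):
        if st[i][4]>1500:
            ys,xs=np.where(l==i); P=np.array([loc(w.back(u,v,.036)) for u,v in zip(xs,ys)])
            A=np.polyfit(P[:,0],P[:,1],1); print(n,"y at -125 %.1f at -60 %.1f slope %.4f"%(np.polyval(A,-125),np.polyval(A,-60),A[0]))
w=W("w15.npz")
im=w.img[130:230,440:560,::-1]
cv2.imwrite("pics/w15c.png",cv2.resize(im,None,fx=6,fy=6,interpolation=cv2.INTER_CUBIC))
E
```

```text
w7 y at -125 -64.8 at -60 -65.1 slope -0.0053
w8 y at -125 51.4 at -60 53.2 slope 0.0279
w8 y at -125 -51.4 at -60 -55.4 slope -0.0614
w9 y at -125 49.0 at -60 53.7 slope 0.0710
w9 y at -125 -48.0 at -60 -52.9 slope -0.0756
w10 y at -125 44.8 at -60 50.6 slope 0.0886
w10 y at -125 -43.8 at -60 -49.8 slope -0.0929
w11 y at -125 41.6 at -60 48.2 slope 0.1022
w11 y at -125 -40.5 at -60 -47.5 slope -0.1066
w15 y at -125 41.3 at -60 48.0 slope 0.1032
w15 y at -125 -40.3 at -60 -47.3 slope -0.1072
```

View pics/w15c.png

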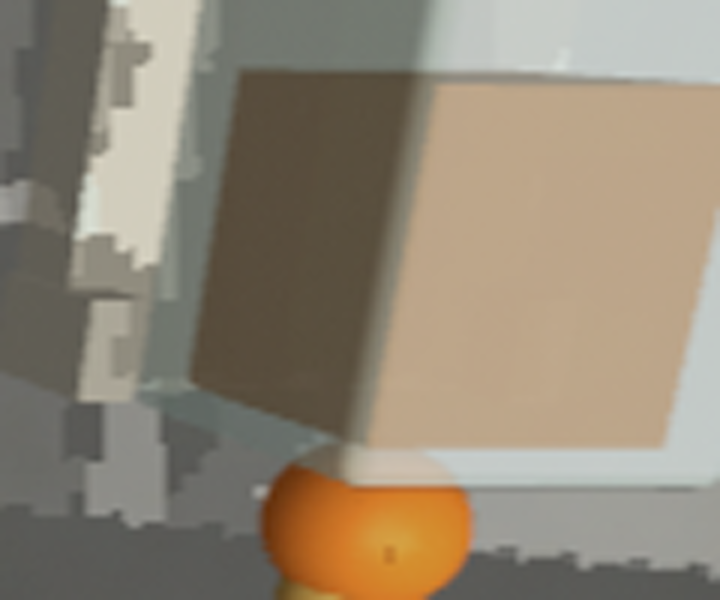

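Handles are symmetric. What I feel (about 4 N per commanded mm, cap not moving) looks like a solid jar, so I check the jar's total length over time.

```bash
python3 - <<'E'
from h import *
c,t=np.cos(np.radians(-10.8)),np.sin(np.radians(-10.8))
def ly(p): d=p[:2]-[.6275,-.141];return (-t*d[0]+c*d[1])*1e3
w=W("w6.npz");rows=[(v,w.img[v,278:283].mean(0).round()) for v in range(165,255)]
for v,r in rows:
  if v<205 or v>238: print(v,r, round(ly(w.back(278,v,.0515)),1))
w=W("w15.npz")
for v in list(range(78,120))+list(range(196,216)): print("w15",v,w.img[v,548:553].mean(0).round(),round(ly(w.back(550,v,.0515)),1))
E
```

```text
165 [93. 93. 89.] 43.3
166 [93. 93. 89.] 42.5
167 [92. 92. 89.] 41.7
168 [92. 92. 89.] 40.9
169 [91. 92. 89.] 40.1
170 [91. 92. 89.] 39.3
171 [91. 92. 88.] 38.5
172 [92. 92. 88.] 37.7
173 [92. 92. 88.] 36.9
174 [91. 92. 88.] 36.1
175 [25. 26. 24.] 35.2
176 [14. 15. 15.] 34.4
177 [14. 16. 14.] 33.6
178 [16. 15. 15.] 32.8
179 [15. 15. 16.] 32.0
180 [18. 19. 19.] 31.2
181 [22. 22. 22.] 30.3
182 [25. 25. 25.] 29.5
183 [25. 26. 26.] 28.7
184 [25. 26. 25.] 27.9
185 [25. 25. 25.] 27.0
186 [24. 25. 24.] 26.2
187 [25. 25. 25.] 25.4
188 [24. 24. 24.] 24.6
189 [24. 23. 24.] 23.7
190 [23. 24. 24.] 22.9
191 [21. 23. 23.] 22.1
192 [20. 20. 21.] 21.2
193 [23. 24. 24.] 20.4
194 [24. 24. 24.] 19.6
195 [19. 19. 20.] 18.7
196 [147. 153. 153.] 17.9
197 [178. 186. 183.] 17.0
198 [196. 204. 204.] 16.2
199 [207. 212. 214.] 15.3
200 [197. 200. 200.] 14.5
201 [196. 199. 200.] 13.6
202 [196. 199. 200.] 12.8
203 [196. 199. 200.] 11.9
204 [165. 161. 157.] 11.1
239 [195. 171. 147.] -19.7
240 [195. 170. 147.] -20.6
241 [194. 170. 146.] -21.5
242 [194. 170. 146.] -22.4
243 [193. 169. 146.] -23.3
244 [192. 175. 158
[... 1343 characters left out ...]
195. 205. 200.] 17.7
w15 118 [199. 208. 204.] 17.3
w15 119 [204. 212. 210.] 16.9
w15 196 [188. 168. 143.] -19.6
w15 197 [188. 169. 145.] -20.1
w15 198 [189. 171. 148.] -20.6
w15 199 [190. 175. 155.] -21.1
w15 200 [190. 175. 155.] -21.6
w15 201 [190. 177. 158.] -22.1
w15 202 [191. 178. 161.] -22.6
w15 203 [191. 180. 164.] -23.1
w15 204 [192. 187. 175.] -23.6
w15 205 [195. 201. 198.] -24.2
w15 206 [195. 202. 199.] -24.7
w15 207 [195. 202. 199.] -25.2
w15 208 [196. 202. 200.] -25.7
w15 209 [189. 196. 192.] -26.2
w15 210 [180. 189. 183.] -26.7
w15 211 [138. 140. 134.] -27.2
w15 212 [157. 156. 151.] -27.8
w15 213 [157. 157. 152.] -28.3
w15 214 [158. 157. 151.] -28.8
w15 215 [158. 157. 152.] -29.3
```

```bash
python3 - <<'E'
from h import *
w=W("w6.npz");a=cv2.resize(w.img[165:260,245:310,::-1],(420,600),interpolation=cv2.INTER_CUBIC)
w=W("w2.npz");b=cv2.resize(w.img[120:195,250:300,::-1],(380,600),interpolation=cv2.INTER_CUBIC)
cv2.imwrite("pics/cmp.png",np.hstack([a,b]))
E
```

View pics/cmp.png

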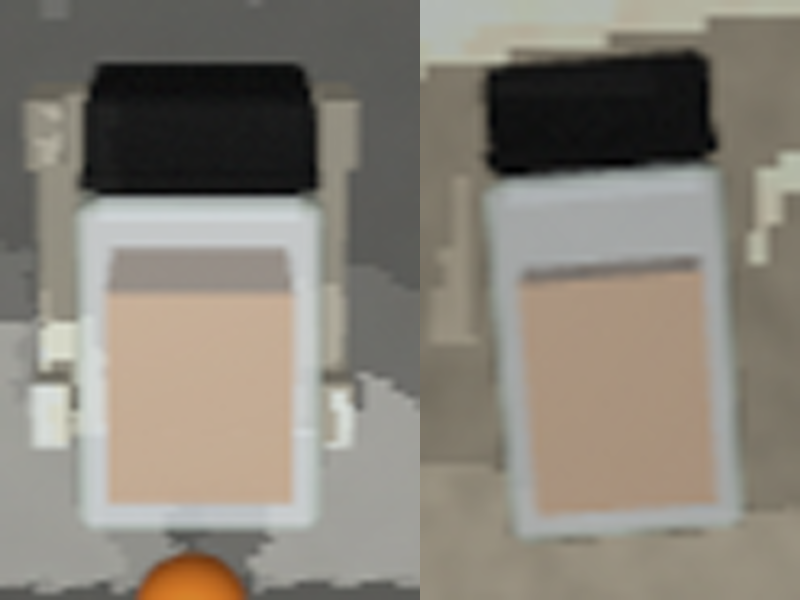

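The jar is still full length (about 59 mm), so the cap is out and centred between the feet. It simply has not given yet, so I go on in very small steps.

Request:
drive_tool:
  increments:
    - [-1,0,0.001,0,0]
    - [-1,0,0.0015,0,0]
    - [-1,0,0.0015,0,0]
    - [-1,0,0.0015,0,0]
    - [-1,0,0.0015,0,0]
    - [-1,0,0.0015,0,0]
    - [-1,0,0.0015,0,0]
    - [-1,0,0.0015,0,0]

```text
t: 24.1
ee_pos: [0.4939, -0.1745, 0.0206]
eef_rot: [[0.186, 0.983, -0.001], [0.983, -0.186, -0.006], [-0.006, -0.0, -1.0]]
force: [-6.4, -15.4, -1.8]
width: 0.0006
```

```bash
cat > m.py <<'E'
from rig import env
from h import *
import sys
n=sys.argv[1]
F=[]
for i in range(3):
    s=snap(env,n); F.append(env.observe()['force'])
F=np.array(F).mean(0)
c,t=np.cos(np.radians(-10.8)),np.sin(np.radians(-10.8))
def ly(p): d=p[:2]-[.6275,-.141];return (-t*d[0]+c*d[1])*1e3
w=W(n+".npz"); g=w.img[:,545:555].astype(float).mean(1);v=g.mean(1); d=np.diff(v); rb=np.diff(g[:,0]-g[:,2])
def edge(a,lo,hi,sgn):
    x=np.clip(sgn*a[lo:hi],0,None); i=x.argmax(); k=slice(max(i-2,0),i+3); return lo+.5+(np.arange(len(x))[k]*x[k]).sum()/x[k].sum()
dark=np.where(v[40:160]<50)[0]+40
e1=edge(d,dark[0]-4,dark[0]+4,-1); e2=edge(d,dark[-1]-4,dark[-1]+5,1); a1=edge(rb,int(e2)+3,int(e2)+50,1); a2=edge(rb,int(a1)+30,int(a1)+90,-1)
L=[ly(w.back(549.5,e,z)) for e,z in((e1,.051),(e2,.052),(a1,.05),(a2,.05))]
p=env.observe()['ee_pos'];l=p[:2]-[.6275,-.141]
print("t",s['t'],"F",F,"push %.2f"%-(F@[.1874,.9823,0]),"tcp y %.2f"%ly(p),"captop-amberbot %.2f cap %.2f gap %.2f"%(L[0]-L[3],L[0]-L[1],L[1]-L[2]))
E
python3 m.py w16
```

```text
t 24.2 F [ -6.4333 -14.4824  -2.3471] push 15.43 tcp y -57.98 captop-amberbot 56.48 cap 13.51 gap 13.03
```

The force has levelled off at about 15.4 N despite more command, which looks like the cap near its peak. Continuing.

Request:
drive_tool:
  increments:
    - [-1,0,0.001,0,0]
    - [-1,0,0.002,0,0]
    - [-1,0,0.002,0,0]
    - [-1,0,0.002,0,0]
    - [-1,0,0.002,0,0]
    - [-1,0,0.002,0,0]
    - [-1,0,0.002,0,0]
    - [-1,0,0.002,0,0]

```text
t: 25.05
ee_pos: [0.4939, -0.1745, 0.0206]
eef_rot: [[0.186, 0.983, -0.001], [0.983, -0.186, -0.006], [-0.006, -0.0, -1.0]]
force: [-6.1, -15.9, -2.8]
width: 0.0005
```

```bash
python3 m.py w17
```

```text
t 25.15 F [ -6.4685 -15.6561  -2.8384] push 16.59 tcp y -57.94 captop-amberbot 56.48 cap 13.59 gap 13.03
```

Request:
drive_tool:
  increments:
    - [-1,0,0.0005,0,0]
    - [-1,0,0.001,0,0]
    - [-1,0,0.0015,0,0]
    - [-1,0,0.0015,0,0]
    - [-1,0,0.0015,0,0]
    - [-1,0,0.0015,0,0]
    - [-1,0,0.0015,0,0]
    - [-1,0,0.0015,0,0]

```text
t: 26.0
ee_pos: [0.4944, -0.1713, 0.0205]
eef_rot: [[0.186, 0.982, -0.0], [0.982, -0.186, -0.001], [-0.001, -0.0, -1.0]]
force: [-3.2, -4.5, 0.6]
width: 0.0003
```

```bash
python3 m.py w18
```

```text
t 26.1 F [-3.8378 -4.875  -0.1784] push 5.51 tcp y -54.74 captop-amberbot 52.54 cap 10.54 gap 12.08
```

It snapped: the force fell from 16.6 to 5.5 N and the cap-to-base length shrank by 3.9 mm. Stopping here and backing off.

Request:
drive_tool:
  increments:
    - [-1,-0.01,-0.03,0,0]
    - [-1,-0.02,-0.1,0,0]
    - [-1,-0.035,-0.19,0,0]
    - [-1,-0.05,-0.26,0,0]
    - [-1,-0.05,-0.26,0,0]
    - [-1,-0.05,-0.26,0.3,0]
    - [-1,-0.05,-0.26,0.7,0]
    - [-1,-0.05,-0.26,1,0]

```text
t: 26.95
ee_pos: [0.4899, -0.1974, 0.1224]
eef_rot: [[0.187, 0.982, 0.001], [0.982, -0.187, -0.0], [-0.0, 0.001, -1.0]]
force: [0.9, -0.1, -0.2]
width: 0.0006
```

Request:
drive_tool:
  increments:
    - [-1,0,0,0.3,0]
    - [-1,0.2,0,0.6,0]
    - [-1,0.5,0,0.7,0]
    - [-1,0.7,0,0.7,0]
    - [-1,0.7,0,0.7,0]
    - [-1,0.7,0,0.7,0]
    - [-1,0.7,0,0.7,0]
    - [-1,0.7,0,0.7,0]

```text
t: 27.75
ee_pos: [0.5586, -0.1971, 0.19]
eef_rot: [[0.187, 0.982, -0.001], [0.982, -0.187, 0.001], [0.0, -0.001, -1.0]]
force: [0.0, -1.3, -0.8]
width: 0.0007
```

```bash
python3 - <<'E'
from rig import env
from h import *
s=snap(env,"w20");print(s['ee_pos'],s['force'],s['t'])
w=W("w20.npz");print(w.proj([.6275,-.141,.036]))
b=env.camera("side");cv2.imwrite("pics/s20.png",cv2.resize(b['frame'][100:300,170:370,::-1],None,fx=3,fy=3))
E
```

```text
[ 0.5586 -0.1971  0.19  ] [ 0.0221 -1.3208 -0.7632] 27.75
[331.1155 130.0343]
```

View pics/w20.png

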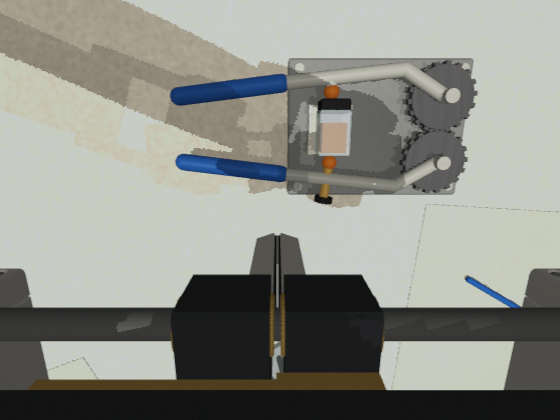

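View pics/s20.png

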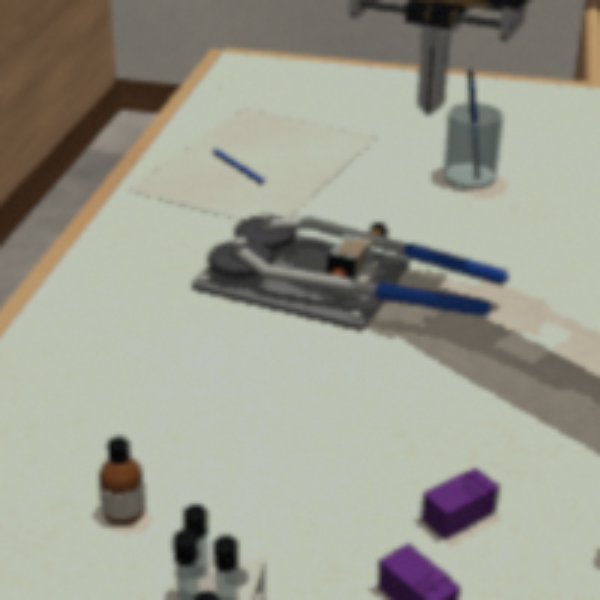

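The jar is lying in the cradle between the feet at (334,127), intact, and the robot is clear. One last length check, then I hand in.

```bash
python3 - <<'E'
from h import *
c,t=np.cos(np.radians(-10.8)),np.sin(np.radians(-10.8))
w=W("w20.npz")
cv2.imwrite("pics/w20c.png",cv2.resize(w.img[75:180,300:375,::-1],None,fx=5,fy=5,interpolation=cv2.INTER_CUBIC))
def ly(p): d=p[:2]-[.6275,-.141];return (-t*d[0]+c*d[1])*1e3
v=w.img[:,340:345].astype(float).mean((1,2))
for i in list(range(94,114))+list(range(148,162)): print(i,v[i].round(),ly(w.back(342,i,.0515)).round(1))
E
```

```text
94 99.0 34.1
95 99.0 33.2
96 100.0 32.3
97 100.0 31.4
98 60.0 30.5
99 24.0 29.5
100 27.0 28.6
101 27.0 27.7
102 28.0 26.7
103 28.0 25.8
104 28.0 24.9
105 29.0 24.0
106 28.0 23.0
107 29.0 22.1
108 28.0 21.1
109 50.0 20.2
110 149.0 19.3
111 162.0 18.3
112 161.0 17.4
113 160.0 16.4
148 160.0 -17.6
149 160.0 -18.6
150 160.0 -19.6
151 160.0 -20.6
152 160.0 -21.6
153 186.0 -22.6
154 177.0 -23.6
155 163.0 -24.6
156 92.0 -25.6
157 99.0 -26.6
158 99.0 -27.6
159 100.0 -28.6
160 100.0 -29.7
161 100.0 -30.7
```

View pics/w20c.png

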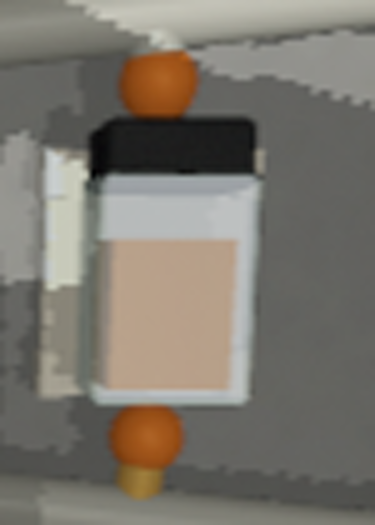

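Length is about 56 mm (+30.5 to −25.3), so the cap has stayed home after release and the glass is intact.

```bash
python3 -c "
from rig import env
print(env.sign_off(), env.observe()['t'])"
```

```text
the job is handed in; nothing more can be done
the job is handed in; nothing more can be done
```

The capped jar is lying in the cradle between the two feet, and the job was handed in just after 27.8 s, within the 48 s limit. I moved the amber jar with the black cap into the cradle. Then I closed the press by pushing the right handle sideways from outside, in steps down to 0.15 mm, until the cap snapped home. I stopped there and moved clear.

**Last checks:**
- **Cap:** at the snap the jar shortened by 3.9 mm. After I let go it measured about 56 mm, so the cap stayed home.
- **Push force:** it fell from 16.6 N to about 5.5 N at the snap.
- **Jar and bystanders:** the jar looks intact in the close wrist view. I did not touch the rack, beaker, bottle or purple jars. The last pictures show the beaker, bottle and purple jars standing, and only part of the rack was in view.

**One disagreement:** the push peaked at about 16.6 N, above the stated 8–13 N and close to the 17 N crush limit. My contact was about 10 mm nearer the hinge than the sleeve's middle, which accounts for only about 4% of that.

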